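# Bolt the vegetable cutter back onto its mounting rail

### The arm

A 6-joint arm with a two-finger parallel gripper is mounted at the origin on the work surface. World frame = base frame: x ahead of the robot, y to its left, z up, the work surface at z = 0. Lengths are in mm, angles in rad, forces in N, time in s.
With the tool pointing down it reaches from about 350 to 775 mm from the base axis. Payload 7.3 kg.
Tool frame: the origin (TCP) lies at the very end of the fingers, on their centre line; the grasp point (between the pads) lies grip_point_offset behind it (grip_point_offset is the distance from the TCP to the grasp point, in mm); x points along the fingers, z is the direction in which the jaws open and shut, and the axes are right-handed (so a half turn about x gives the same grasp; the last joint's range is limited). The gripper opens to 92 mm and grips with 3 to 60 N. Pads are 19 mm wide; open, the fingers measure 130 mm over their backs; the gripper's body (75 mm by 190 mm) begins 47 mm behind the grasp point.
Start: joints at [1.131, 0.342, 1.524, -0, 1.275, -0.146], TCP at [152.021, 502.528, 226.741] pointing down, gripper open.
Joint ranges: [-2.53, 2.53], [-0.77, 2.02], [0.04, 2.7], [-1, 4.14], [0.28, 2.66], [-3.11, 3.11]. Speed limits (rad/s): [2.57, 2.57, 3.14, 3.14, 3.14, 3.14].

### API

Orientations are given as [roll, pitch, yaw] about the fixed x, y, z axes, in that order (R = Rz(yaw) Ry(pitch) Rx(roll)).
In Python, from plant import * gives the robot as it stands.
- The arm moves only by the tool send_rows, never from a script. Its argument "series" is text: rows parted by semicolons, each of 5 numbers parted by spaces: the gripper's target within -1 to 1 (fully open at 1, half-way at 0, shut at -1), then the shift along the tool's x, y, z in units of 30 mm (1.0 is 30 mm), then the turn about the tool's x in units of 5 degrees (1.0 is 5 degrees). A call has 1 to 8 rows; each row is the pose to reach, as a shift and turn from the pose commanded when the call began, along the tool's axes at that moment; what a row does not reach only later rows make up. A row lasts 1/8 s, in which the tool goes at most 62.5 mm and 10.7 degrees, less where a joint would pass 70% of its speed; a pose out of reach is approached as far as the arm can. A call with a gripper value outside its range is refused whole. The fingers move at their own pace and stop on an object; the grip force is fixed at half the most. Time passes only in rows, so rows that repeat a pose let the fingers close. It gives the time, the measured TCP pose, the force and the opening at its end, in the units of the state.
- get_obs(): the state, without advancing time (a new reading comes with each control period).
- capture(name): name is "side" or "top" or "wrist"; returns a dict with "pixels" (480x640x3 uint8, red, green, blue), "mtx" (3x3 intrinsics, pixels), "R" (3x3) and "t" (3): a world point X has camera coordinates R X + t. Camera axes: x right, y down, z forward; pixel columns grow to the right and rows downward; lengths in mm; the calibration is good to about 2 mm. A picture is of the moment at which its call begins. There is no depth.
- close_job(): hands the job in, once; it reports no verdict.
Trained networks look in a picture, given as the dict that the camera call returned (one of the last four; its "shot" number tells which), for a name from the list of things; names that differ only in an ending like _2 or _b are one class to them, and where a whole thing is asked for, a point or a joint stands for the part that bears it (a point fixed in the world has none). Each returns a list of dicts, best first, with "score" (0 to 1); they miss things now and then, are a little off and sometimes report something else, mostly with a low value. They report only what shows in the picture. A call takes as long as a camera call. They do not tell look-alikes from the thing itself.
- cut_out(picture, thing): "pixels" (480x640 bool, what is visible of it).
- place_of(picture, thing): "point" ([x, y, z] in mm, in world coordinates, good to about 4 mm: a listed point, or the origin of a listed thing).
The state is a dict: "time": time; "joint_positions": joint angles; "dq": joint speeds; "tau": joint torques, N m; "tool_pos": TCP position; "tcp_rot": TCP orientation; "contact_force": force on the tool from outside, world axes, zero at the start; "moment": the same for the moment, N m; "grip_width": finger opening in mm.
Only numpy, scipy, OpenCV 4.12 (cv2) and the standard library are available. Lean on these libraries where they do the work, as an engineer would, in place of code of your own. Each camera call takes 0.05 s, during which the arm holds its last target.

### The job

The hand-lever vegetable cutter is back on its rail after washing and its front foot still has to be bolted down. Take the T-bolt with the black knob out of the white parts block, let its head down lengthwise into the slot of the aluminium rail in front of the foot and slide it along until the stud stands at the end of the notch in the foot, then turn the knob clockwise so that the head swings square across the slot and go on turning until the knob is hand-tight on the foot: firm, but not forced. Feel your way without jamming or driving anything, let go of the knob when you are done, and leave everything else where it stands.

Things in the scene. Friction and masses are not known exactly. Their poses are not given: they have to be found in the camera images.
- bolt_grip (a point): Centre of the bolt's round black knob at the start, 40 mm diameter, 22 mm high (it comes down the stud 2 to 4 mm as it is tightened); grip it across its diameter from above. It is one piece with the nut: below it a hub 20 mm in diameter, then a flange 34 mm in diameter whose flat underside is 26 mm below this point. The bolt starts upright, hanging by the flange on the white block's top. Bolt 160 g.
- bolt_head (a point): Centre of the steel T-head at the bolt's foot: 26 mm long (x), 14 wide (y), 10 high; z up the 13 mm stud. The flange starts 26 to 29 mm above it. A red line on the stud's end shows its long side. Two opposite corners are cut back, so that in the slot it turns clockwise (from above) some 95 degrees, until the other corners meet the slot's side walls, and not the other way.
- bolt: The same bolt; origin under the head's middle. Knob: right-hand thread, 5 mm a turn, drag 0.05 N m. Turned clockwise it takes the loose bolt round until the head stops, runs down 2.5 to 5 rad until flange and head both bear, then the torque felt while turning climbs: hand-tight (20 to 40 N of clamp, 0.2 to 0.5 N m) is 0.4 to 0.8 rad on, where fingers gripping with about 10 N slip. 60 N is too much.
- notch_home (a point): Point on the top face of the cutter's front foot, above the slot's middle, where the stud's axis is when the stud touches the flat end of the notch. +y runs along the slot into the notch, x across, z up. The grey foot is 10 mm thick, 65 mm wide and lies on the rail, its top 36 mm above the table; the notch is an open U 17.5 mm wide, in line with the slot, its mouth at y = -27 mm.
- cutter: The fixed hand-lever vegetable cutter on the rail, 340 mm tall. Same axes as notch_home, origin 10 mm below it, at rail-top height. From the foot (y = -27 to 82 mm) a flat base plate 10 mm thick and 180 mm wide runs to y = 314 mm; its raised parts begin at y = 160 mm. Its rear bolt, the same kind, is already tight.
- rail: Fixed aluminium mounting rail, 60 mm wide (104 mm over its low screwed flanges), 26 mm high, from y = -220 mm (slot open at that end) to y = +340 mm; origin on the table below the slot's middle line, y along the slot towards the cutter. T-slot: mouth 16.5 mm wide, lips 9.5 mm thick; under them a chamber 27 mm wide, floor 5 mm and lips' underside 16.5 mm above the table.
- parts_block: Fixed white plastic block, 100 x 130 x 45 mm, origin under its centre. The T-bolt stands in its oblong through hole (30 mm along x, 18 mm along y, at y = -30 mm), head lengthwise; a steel pin stands in its round hole at y = +35 mm.
- lock_pin: Bystander, to be left alone: steel pin with a 22 mm head standing in the block's round hole.
- spare_blades: Bystander, to be left alone: spare blade grid, steel frame 130 x 130 x 18 mm lying on the table.
- steel_pan: Bystander, to be left alone: open steel pan 162 x 176 x 100 mm.
- brush: Bystander, to be left alone: blue cleaning brush.
There are look-alikes about, which are no part of the job. What is shaped like the bolt but pink or turquoise is not meant.

How it is judged (in metres and radians):
On the way, in this order (a step that is already met when the one before it is completed fails the run):
1. the T-head has been let down lengthwise into the slot, below the lips (x of bolt_head in the frame of rail between -0.004 and 0.004 m and z of bolt_head in the frame of rail between 0.007 and 0.0128 m and y of bolt_head in the frame of rail above -0.21 m and angle between the x axis of bolt_head and the y axis of rail, either way round below 0.3 rad), for 0.2 s.
2. the stud stands at the end of the notch and the head is turned square across the slot (x of bolt_head in the frame of rail between -0.004 and 0.004 m and z of bolt_head in the frame of rail between 0.007 and 0.0128 m and y of bolt_head in the frame of notch_home between -0.005 and 0.003 m and angle between the x axis of bolt_head and the x axis of rail, either way round below 0.26 rad), for 0.2 s.
At the end, for the whole second after the job is handed in: the T-head is in the slot under the lips, square across it within 15 degrees, the stud upright within 4.5 degrees and within 5 mm of the notch's end, the knob tight: pressing on the foot, and the head on the rail's lips, with at least 10 N each; the bolt is at rest (all of step 2 and angle between bolt_head's own z axis and vertical below 0.08 rad and contact force between bolt and cutter above 10 N and contact force between bolt and rail above 10 N and linear speed of bolt below 0.02 m/s); the robot touches nothing.
It fails at once if the bolt or its knob is pressed on the rail or the cutter with more than 60 N (jammed, driven or over-tightened) (contact force between bolt and rail above 60 N or contact force between bolt and cutter above 60 N).
It fails at once if the robot itself leans on the cutter or the rail with more than 25 N (contact force between any of the fingers, the arm and cutter above 25 N or contact force between any of the fingers, the arm and rail above 25 N).
It fails at once if a bystander is moved more than 30 mm (distance of any of lock_pin, spare_blades, steel_pan, brush from where it was at the start of the episode above 0.03 m).
It also fails if it takes over 70 s, if anything falls off the work surface, if the arm or the gripper's body presses on something with over 40 N, if the wrist force passes 120 N, or if a joint passes its speed limit or range.

## Working session

There is one attempt and no reset: what is moved stays moved. The work goes in short steps, Python scripts to look and compute and a tool call to move; the robot and the scene stay as the last step left them, time stands still between calls to the robot, and variables do not carry over. Pictures are saved under pics/ and viewed, and the job is handed in when it is done.

Besides the shell and the picture viewer there is one more tool, called after ">>>" as name(argument=value, ...) on one line, values as JSON. send_rows: Moves the arm, as the interface text tells. Its arguments: {"type":"object","properties":{"series":{"type":"string"}},"required":["series"]}

```bash
ls; mkdir -p pics
cat > h.py <<'E'
from plant import *
import numpy as np, cv2
from scipy.spatial.transform import Rotation as Ro
def save(p,n,crop=None,scale=1):
    im=cv2.cvtColor(p["pixels"],cv2.COLOR_RGB2BGR)
    if crop: a,b,c,d=crop; im=im[b:d,a:c]
    if scale!=1: im=cv2.resize(im,None,fx=scale,fy=scale,interpolation=cv2.INTER_CUBIC)
    cv2.imwrite("pics/"+n+".png",im)
def proj(p,X):
    X=np.atleast_2d(X).astype(float); c=X@np.array(p["R"]).T+np.array(p["t"]); u=c@np.array(p["mtx"]).T
    return u[:,:2]/u[:,2:]
def onplane(p,uv,z):
    M=np.array(p["mtx"]);R=np.array(p["R"]);t=np.array(p["t"])
    d=R.T@np.linalg.solve(M,[uv[0],uv[1],1]); c=-R.T@t
    return c+d*(z-c[2])/d[2]
E
python3 - <<'E'
from h import *
o=get_obs(); print(o)
for n in ["top","side","wrist"]:
    p=capture(n); save(p,n+"0")
    for th in ["bolt_grip","bolt_head","notch_home","rail","parts_block","cutter"]:
        for r in place_of(p,th)[:3]: print(n,th,np.round(r["point"],1),round(r["score"],2),proj(p,r["point"]).round())
E
```

```text
pics
{'time': 0.0, 'joint_positions': array([ 1.13097459e+00,  3.42748899e-01,  1.52506389e+00, -7.16650012e-06,
        1.27534522e+00, -1.46023789e-01]), 'dq': array([ 0.00106704,  0.00032987, -0.00107572, -0.00038066,  0.00030283,
       -0.00021462]), 'tau': array([-5.43943825e-04, -4.31248355e+01, -2.44217777e+01,  7.19388644e-02,
        5.59698092e-02, -1.19373485e-04]), 'tool_pos': array([151.84953709, 502.12876327, 226.01500168]), 'tcp_rot': array([ 2.99994657,  1.56923096, -2.00623827]), 'contact_force': array([0.7552433 , 0.30893899, 0.58337303]), 'moment': array([ 0.01987503,  0.01852117, -0.01736262]), 'grip_width': 91.77241223937547}
top bolt_grip [ 402.9 -251.6   57.1] 0.86 [[368. 319.]]
top bolt_grip [ 526.7 -305.5   68.6] 0.85 [[396. 258.]]
top bolt_grip [ 587.7 -460.1   59.5] 0.8 [[471. 230.]]
top bolt_head [ 585.9 -457.6    6. ] 0.66 [[462. 232.]]
top bolt_head [ 497.  -411.2    1.9] 0.58 [[440. 273.]]
top notch_home [553.2 122.3  35.6] 0.89 [[190. 242.]]
top rail [547.2 101.5   1.7] 0.86 [[204. 245.]]
top parts_block [ 545.4 -274.9    0.7] 0.68 [[377. 249.]]
top cutter [555.1 119.7  23.9] 0.86 [[193. 241.]]
side bolt_grip [ 405.8 -250.7   58.1] 0.95 [[216. 280.]]
side bolt_grip [ 416.1 -327.2   57.9] 0.81 [[221. 308.]]
side bolt_grip [ 588.6 -455.3   58.9] 0.76 [[347. 356.]]
side bolt_head [ 591.2 -455.    -0.7] 0.91 [[347. 386.]]
side bolt_head [ 406.4 -252.5    8. ] 0.9 [[219. 304.]]
side bolt_head [ 416.3 -322.3    8.4] 0.88 [[224. 331.]]
side notch_home [552.9 118.2  35.4] 0.67 [[287. 191.]]
side rail [544.9 106.5   2.6] 0.63 [[284. 206.]]
side rail [551.3 121.2  29.1] 0.38 [[286. 193.]]
side parts_block [ 548.  -280.7   -1.7] 0.94 [[304. 312.]]
```

View pics/top0.png

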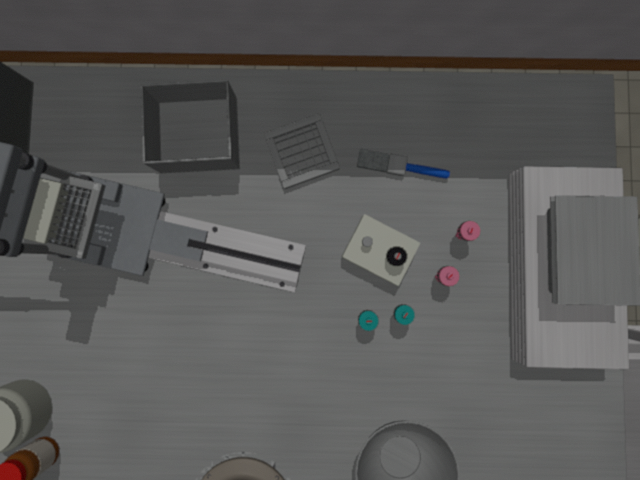

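View pics/side0.png

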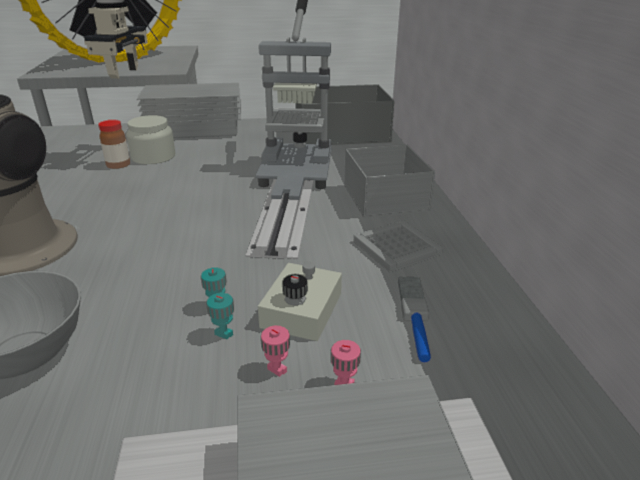

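View pics/wrist0.png

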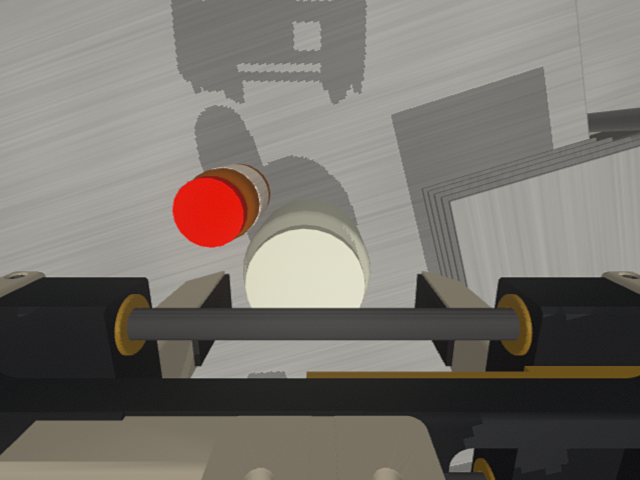

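Run:
```python
import plant
print([n for n in dir(plant) if n[0]!='_'])
print(getattr(plant,'grip_point_offset',None))
from h import *
p=capture("top"); q=capture("side")
print(np.array(p["t"]).round(),np.array(p["R"]).round(3),p["mtx"])
save(p,"topb",(340,200,480,340),5); save(p,"topr",(140,190,320,310),4.4)
save(q,"sideb",(190,230,380,400),4); save(q,"sider",(235,130,345,265),4.4)
# plane fits
for name,uv,z in [("knob",(396,256.5),77)]:
    print(name,onplane(p,uv,z))
print(proj(q,onplane(p,(396,256.5),77)))
m=[]
for th in ["bolt_grip","notch_home"]:
    for pic,nm in((p,"top"),(q,"side")):
        for r in place_of(pic,th): print(nm,th,r["point"],r["score"],proj(pic,r["point"]))
```

```text
['Unreachable', 'capture', 'close_job', 'cut_out', 'get_obs', 'grip_point_offset', 'place_of']
18.8
[-147.  582.  931.] [[ 0.019 -1.    -0.01 ]
 [-0.997 -0.018 -0.074]
 [ 0.073  0.012 -0.997]] [[445.31613411   0.         313.25015211]
 [  0.         445.31613411 229.72811632]
 [  0.           0.           1.        ]]
knob [ 529.66756529 -303.4905917    77.        ]
[[292.90163031 282.95363849]]
top bolt_grip [495.6, -413.9, 59.2] 0.92 [[448.87845456 274.44113171]]
top bolt_grip [531.4, -304.9, 71.5] 0.73 [[396.22807012 255.68764441]]
top bolt_grip [588.4, -455.7, 56.8] 0.69 [[468.8338957  229.31531095]]
top bolt_grip [400.2, -251.8, 57.9] 0.57 [[368.39893734 320.30271776]]
top bolt_grip [418.3, -325.3, 57.2] 0.56 [[404.80552572 311.94406068]]
side bolt_grip [493.6, -408.3, 58.1] 0.97 [[274.53753122 339.29824332]]
side bolt_grip [589.3, -456.9, 56.2] 0.88 [[347.3907164  358.12233674]]
side bolt_grip [533.8, -304.0, 69.6] 0.86 [[295.63940652 286.71283549]]
side bolt_grip [405.4, -251.9, 60.4] 0.82 [[215.38461234 278.80733462]]
side bolt_grip [414.2, -324.7, 58.3] 0.59 [[219.43103606 306.93640517]]
top notch_home [553.1, 120.4, 35.2] 0.68 [[191.02547445 241.88892775]]
side notch_home [551.9, 121.0, 35.4] 0.65 [[286.32436148 190.75049083]]
```

View pics/topb.png

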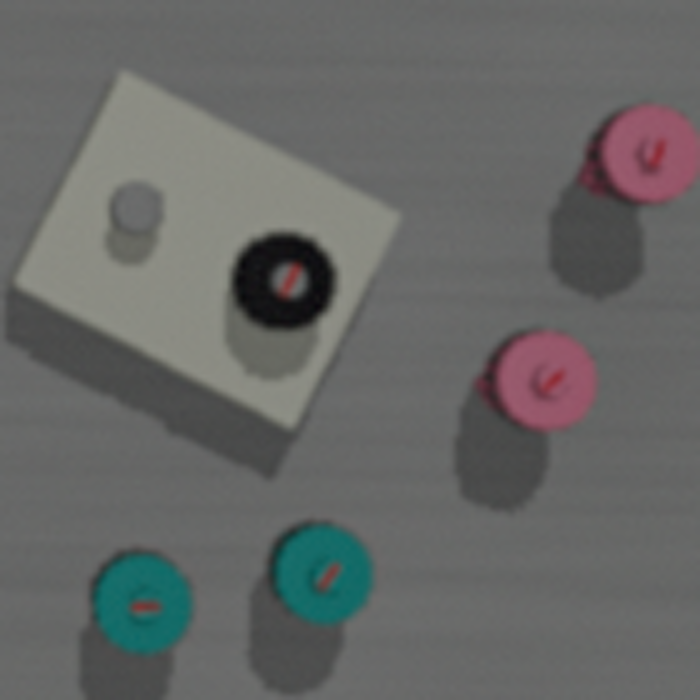

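View pics/topr.png

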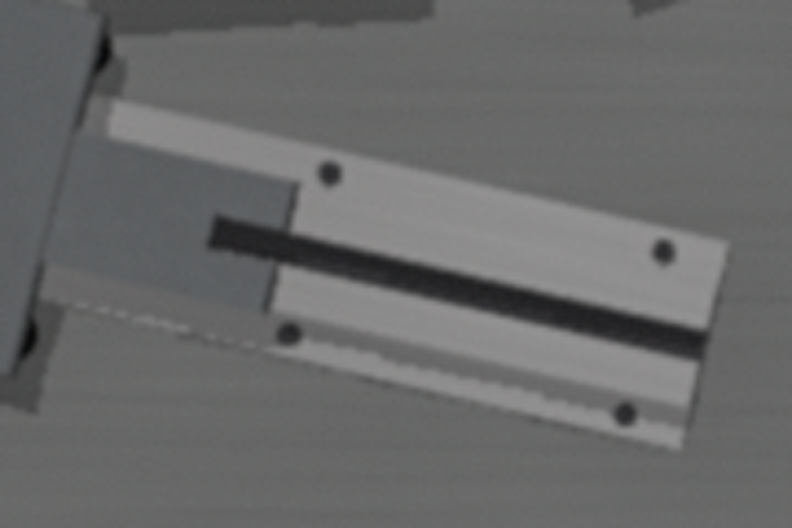

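View pics/sideb.png

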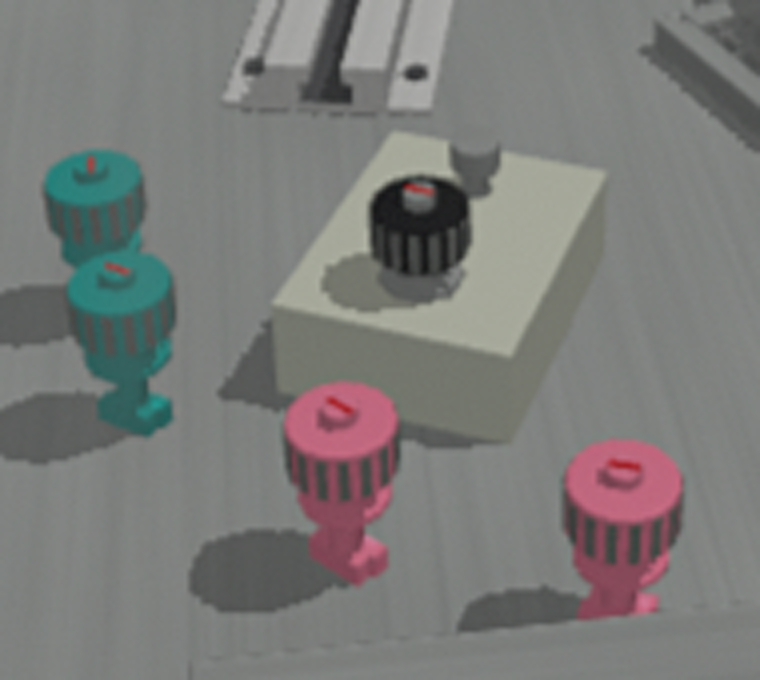

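View pics/sider.png

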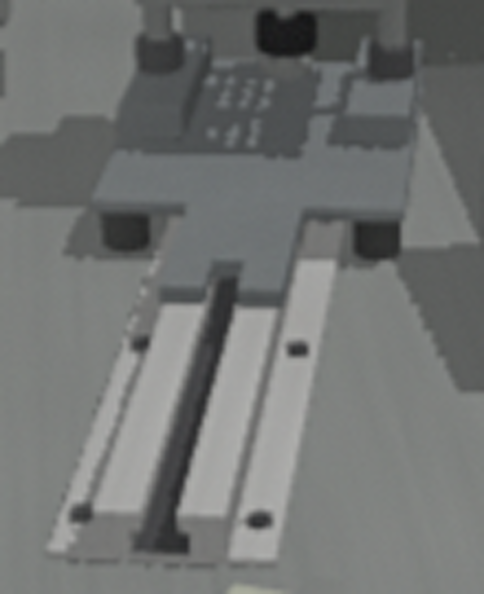

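Run:
```python
from h import *
from scipy.optimize import least_squares
p=capture("top"); q=capture("side")
im=p["pixels"].astype(int)
# slot
g=im.sum(2)/3
pts=[]
for c in range(205,298,3):
    r0=242.5+(c-188.4)*(268-242.5)/(300.45-188.4)
    rr=np.arange(int(r0)-7,int(r0)+8); v=g[rr,c]
    w=np.clip(np.percentile(v,80)-25-v,0,None); pts.append((c,(w*rr).sum()/w.sum(),w.sum()))
pts=np.array(pts)
W=np.array([onplane(p,(a,b),36 if a<205 else 26)[:2] for a,b,_ in pts if 1])
cols=pts[:,0]; k=cols>208
k2=W[k]; m=k2.mean(0); u,s,vt=np.linalg.svd(k2-m); d=vt[0]; d=d if d[1]>0 else -d
print("slot line",m,d,np.degrees(np.arctan2(-d[0],d[1])),"resid",s[1]/np.sqrt(len(k2)))
ne=onplane(p,(188.4,242.5),36); print("notch end flat edge",ne, "home~",ne[:2]-d*6.5)
print("side proj",proj(q,ne),"rail end",onplane(p,(300.45,268),26))
print("perp offs of home",np.dot(ne[:2]-m,[d[1],-d[0]]))
# block
cb=cut_out(p,"parts_block")[0]["pixels"]
# knob red line
for pic,nm in((p,"top"),(q,"side")):
    a=pic["pixels"].astype(int); red=np.clip(a[:,:,0]-np.maximum(a[:,:,1],a[:,:,2])-15,0,None)
    c=(396,256) if nm=="top" else (295,279)
    s=12; sub=red[c[1]-s:c[1]+s+1,c[0]-s:c[0]+s+1]; yy,xx=np.mgrid[-s:s+1,-s:s+1]
    print(nm,sub.sum()); w=sub/sub.sum(); mx,my=(w*xx).sum(),(w*yy).sum()
    C=np.cov(np.vstack([xx.ravel(),yy.ravel()]),aweights=sub.ravel()); ev,V=np.linalg.eigh(C); v=V[:,1]
    P=np.array([c[0]+mx,c[1]+my]); A=onplane(pic,P+3*v,84);B=onplane(pic,P-3*v,84); e=A-B
    print("red",P,np.sqrt(ev),"yaw",np.degrees(np.arctan2(e[1],e[0])),onplane(pic,P,84))
# block corners in crop
cr=np.array([(122,70),(401,214),(295,431),(13,285)])/5+[340,200]
X=np.array([onplane(p,x,45) for x in cr]); print(X.round(1)); print(np.linalg.norm(X-np.roll(X,-1,0),axis=1))
e=X[1]-X[2]; e2=X[0]-X[3]; e=e+e2; print("block x yaw",np.degrees(np.arctan2(e[1],e[0])))
e=X[1]-X[0]+X[2]-X[3]; print("long yaw",np.degrees(np.arctan2(e[1],e[0])))
o=get_obs(); R=Ro.from_euler('xyz',o["tcp_rot"]).as_matrix(); print(R.round(3),o["time"])
```

```text
slot line [523.26957671  -9.85996677] [0.2100524  0.97769013] -12.125422963759247 resid 0.10489142343760575
notch end flat edge [551.67925924 125.66290665  36.        ] home~ [550.31391865 119.30792081]
side proj [[286.06485024 189.6764751 ]] rail end [ 502.51995353 -110.99789159   26.        ]
perp offs of home -0.6910384532292149
top 592
red [397.62837838 255.50168919] [0.60134384 2.01686619] yaw 154.3241478472069 [ 531.5858077  -305.48152748   84.        ]
side 771
red [294.08171206 276.83657588] [0.51821264 2.12336447] yaw 151.71426842320523 [ 532.31213409 -296.98789844   84.        ]
[[ 617.5 -242.8   45. ]
 [ 559.5 -359.    45. ]
 [ 469.2 -315.6   45. ]
 [ 527.1 -198.6   45. ]]
[129.85290468 100.17651944 130.46063679 100.61543721]
block x yaw -25.885891767868003
long yaw -116.43415779478376
[[ 0.    -0.957  0.29 ]
 [ 0.     0.29   0.957]
 [-1.    -0.     0.   ]] 1.5
```

>>> send_rows(series="1 0.5 -12.5 -9.2 -11.4;1 0.5 -12.5 -9.2 -11.4;1 0.5 -12.5 -9.2 -11.4;1 0.5 -12.5 -9.2 -11.4;1 0.5 -12.5 -9.2 -11.4;1 0.5 -12.5 -9.2 -11.4;1 0.5 -12.5 -9.2 -11.4;1 0.5 -12.5 -9.2 -11.4")

```text
time: 2.5
tool_pos: [420.1, 144.7, 212.6]
tcp_rot: [-1.875, 1.57, 0.397]
contact_force: [0.9, 1.4, 0.3]
grip_width: 91.8
```

```bash
cat >> h.py <<'E'
def to(xyz,yaw=None):
    o=get_obs(); R=Ro.from_euler('xyz',o["tcp_rot"]).as_matrix()
    s=R.T@(np.array(xyz)-o["tool_pos"])/30
    y=np.degrees(np.arctan2(R[1,2],R[0,2]))
    t=0 if yaw is None else ((y-yaw+180)%360-180)/5
    print("t",round(o["time"],2),"pos",o["tool_pos"].round(2),"jaw",round(y,2),"q6",o["joint_positions"][5].round(3),"F",o["contact_force"].round(2),"M",o["moment"].round(3),"w",round(o["grip_width"],1))
    print("shift",s.round(3),"turn",round(t,3))
E
python3 -c "
from h import *
to((530.5,-305.5,150),130)"
```

```text
t 2.5 pos [420.07 144.67 212.64] jaw 130.21 q6 -2.114 F [0.94 1.38 0.3 ] M [ 0.135  0.02  -0.002] w 91.8
shift [  2.085   6.878 -13.835] turn 0.042
```

>>> send_rows(series="1 2.1 6.88 -13.83 0;1 2.1 6.88 -13.83 0;1 2.1 6.88 -13.83 0;1 2.1 6.88 -13.83 0;1 2.1 6.88 -13.83 0;1 2.1 6.88 -13.83 0;1 2.1 6.88 -13.83 0;1 2.1 6.88 -13.83 0")

```text
time: 3.5
tool_pos: [528.8, -307.1, 148.4]
tcp_rot: [1.148, 1.57, -2.866]
contact_force: [0.1, 0.7, -0.4]
grip_width: 91.6
```

Run:
```python
from h import *
to((530.5,-305.5,54.5),130)
p=capture("wrist"); save(p,"w1")
print(proj(p,[[530.5,-305.5,82],[530.5,-305.5,71]]))
for r in place_of(p,"bolt_grip"): print(r)
to((530.5,-305.5,54.5),130)
```

```text
t 3.5 pos [ 528.84 -307.14  148.4 ] jaw 130.02 q6 -2.92 F [ 0.13  0.67 -0.36] M [0.081 0.094 0.009] w 91.6
shift [ 3.13  -0.078  0.006] turn 0.004
[[322.88849571 256.73475255]
 [322.89307639 251.85468869]]
{'point': [588.4, -457.6, 57.5], 'score': 0.89}
{'point': [417.7, -321.6, 63.5], 'score': 0.88}
{'point': [399.3, -249.5, 58.3], 'score': 0.73}
{'point': [526.9, -302.7, 74.1], 'score': 0.59}
{'point': [496.7, -410.5, 59.6], 'score': 0.56}
t 3.6 pos [ 528.75 -307.08  148.14] jaw 129.97 q6 -2.919 F [-0.34  0.08  0.5 ] M [0.057 0.026 0.027] w 91.6
shift [ 3.121e+00 -8.000e-02  2.000e-03] turn -0.005
```

View pics/w1.png

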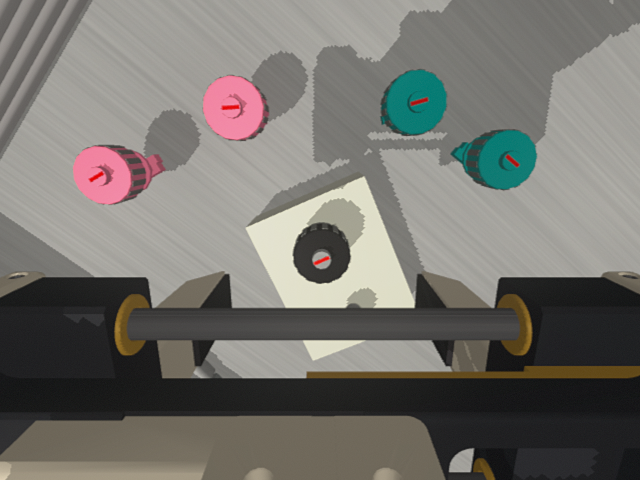

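>>> send_rows(series="1 1 -0.07 0 0;1 2 -0.07 0 0;1 2.6 -0.07 0 0;1 2.9 -0.07 0 0;1 3.12 -0.07 0 0;1 3.12 -0.07 0 0;1 3.12 -0.07 0 0")

```text
time: 4.47
tool_pos: [530.9, -302.7, 56.5]
tcp_rot: [-2.83, 1.57, -0.559]
contact_force: [0.5, -0.2, 0.9]
grip_width: 91.8
```

Run:
```python
from h import *
p=capture("wrist"); save(p,"w2")
to((530.5,-305.5,54.5),130)
```

```text
t 4.53 pos [ 530.92 -302.77   56.52] jaw 130.17 q6 -2.916 F [ 0.27 -0.14  0.95] M [ 0.081  0.029 -0.017] w 92.1
shift [ 0.068  0.069 -0.061] turn 0.034
```

View pics/w2.png

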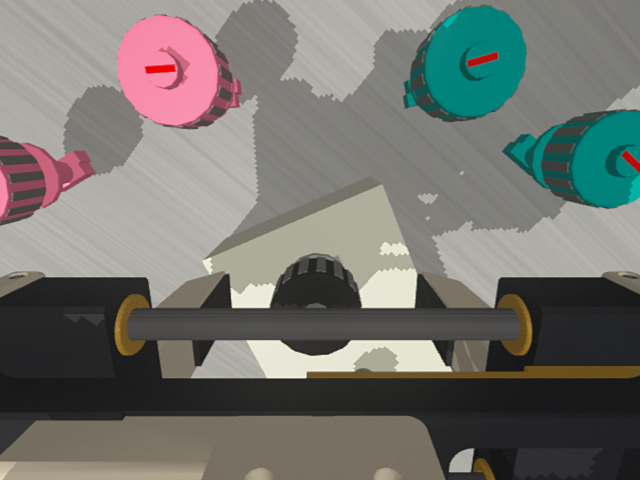

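Run:
```python
from h import *
p=capture("wrist"); o=get_obs(); R=Ro.from_euler('xyz',o["tcp_rot"]).as_matrix()
g=o["tool_pos"]
for z in(72,82):
  c=np.array([g[0],g[1],z]); print(proj(p,[c,c+10*R[:,2],c+10*R[:,1],[530.5,-305.5,z]]).round(1))
to((530.5,-305.5,54.5),130)
```

```text
[[322.4 309.1]
 [344.5 309.2]
 [322.4 288.7]
 [318.3 305.1]]
[[322.3 320.1]
 [345.9 320.1]
 [322.4 298.5]
 [317.9 315.8]]
t 4.58 pos [ 530.84 -302.76   56.4 ] jaw 130.16 q6 -2.916 F [-0.2  -0.02  0.27] M [0.046 0.087 0.009] w 91.7
shift [ 0.063  0.067 -0.062] turn 0.032
```

>>> send_rows(series="1 0.04 0.06 -0.08 0;1 0.04 0.06 -0.08 0;-1 0.04 0.06 -0.08 0;-1 0.04 0.06 -0.08 0;-1 0.04 0.06 -0.08 0;-1 0.04 0.06 -0.08 0;-1 0.04 0.06 -0.08 0;-1 0.04 0.06 -0.08 0")

```text
time: 5.58
tool_pos: [530.8, -305.6, 54.6]
tcp_rot: [-2.705, 1.57, -0.434]
contact_force: [-0.4, -0.2, -0.1]
grip_width: 39.6
```

Run:
```python
from h import *
to((530.5,-305.5,54.5),130)
p=capture("top"); save(p,"t3",(340,200,480,340),5)
```

```text
t 5.58 pos [ 530.81 -305.63   54.63] jaw 130.16 q6 -2.919 F [-0.38 -0.25 -0.06] M [-0.011 -0.044  0.021] w 39.6
shift [0.004 0.005 0.01 ] turn 0.033
```

View pics/t3.png

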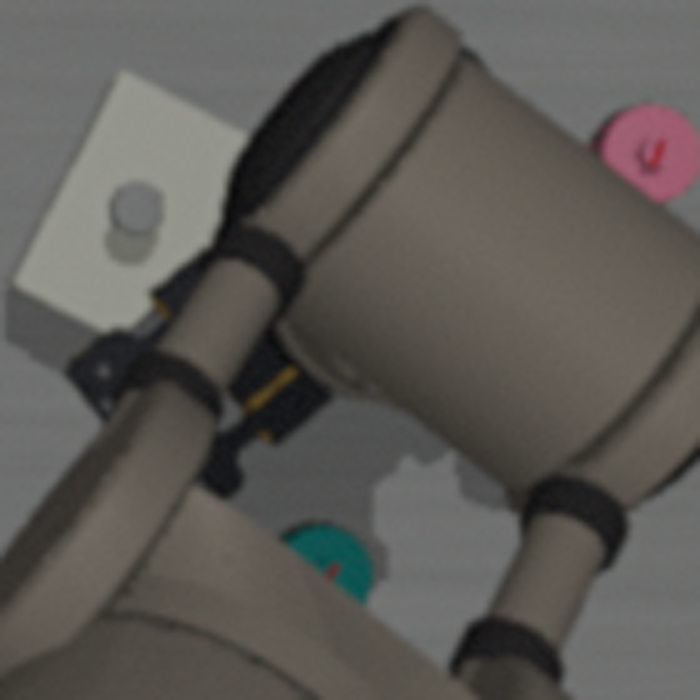

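Gripped at 39.6 mm. Lift slowly and watch the force.

>>> send_rows(series="-1 -0.1 0 0 0;-1 -0.3 0 0 0;-1 -0.6 0 0 0;-1 -1 0 0 0;-1 -1.5 0 0 0;-1 -2.2 0 0 0;-1 -2.8 0 0 0;-1 -2.8 0 0 0")

```text
time: 6.62
tool_pos: [531.6, -306.2, 140.9]
tcp_rot: [-2.904, 1.566, -0.632]
contact_force: [0.4, -0.4, -2.4]
grip_width: 39.9
```

Run:
```python
from h import *
to((530.5,-305.5,138),130)
p=capture("wrist"); save(p,"w4")
q=capture("side"); save(q,"s4",(220,180,380,320),5)
```

```text
t 6.62 pos [ 531.62 -306.2   140.91] jaw 130.17 q6 -2.919 F [ 0.4  -0.36 -2.44] M [0.048 0.09  0.031] w 39.9
shift [0.097 0.014 0.042] turn 0.034
```

View pics/w4.png

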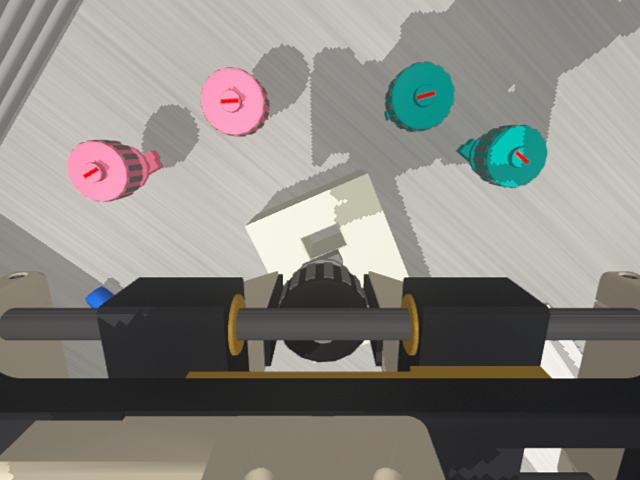

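View pics/s4.png

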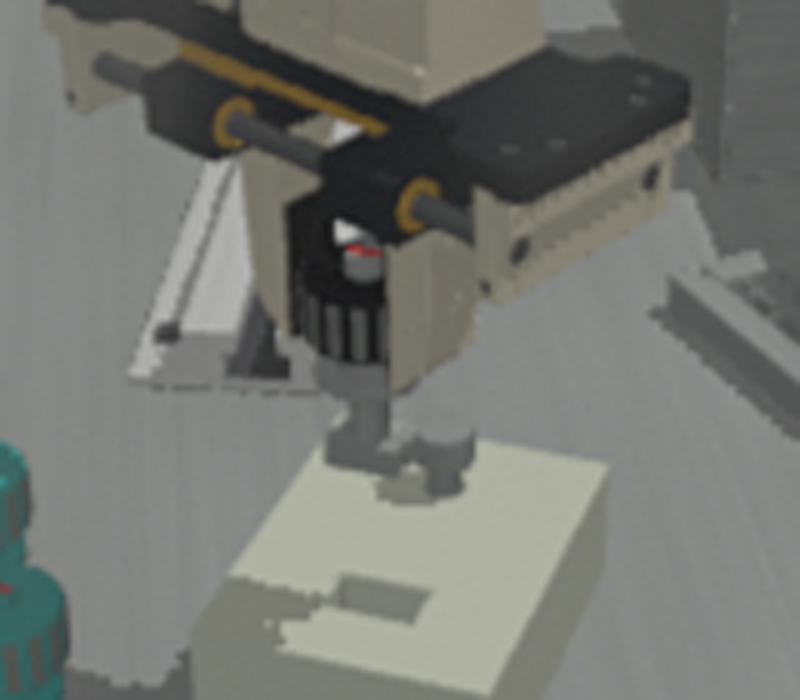

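Run:
```python
from h import *
to((534,41,110),54.4)
```

```text
t 6.72 pos [ 530.54 -305.41  138.56] jaw 130.17 q6 -2.919 F [-0.7   1.35 -2.47] M [0.112 0.013 0.042] w 39.1
shift [ 0.953 -7.536  8.749] turn 15.153
```

>>> send_rows(series="-1 0.95 -7.54 8.75 15.15;-1 0.95 -7.54 8.75 15.15;-1 0.95 -7.54 8.75 15.15;-1 0.95 -7.54 8.75 15.15;-1 0.95 -7.54 8.75 15.15;-1 0.95 -7.54 8.75 15.15;-1 0.95 -7.54 8.75 15.15;-1 0.95 -7.54 8.75 15.15")

```text
time: 7.72
tool_pos: [533.5, 42.1, 109.1]
tcp_rot: [2.113, 1.569, 3.062]
contact_force: [-0.6, 0.9, -1.6]
grip_width: 39.2
```

Run:
```python
from h import *
to((534,41,110),54.4)
p=capture("wrist"); save(p,"w5")
q=capture("side"); save(q,"s5",(235,130,345,265),4.4)
t=capture("top"); save(t,"t5",(180,190,320,300),5)
for n,c in(("s",q),("t",t)):
  o=get_obs();g=o["tool_pos"]; print(n,proj(c,[[g[0],g[1],z] for z in (g[2]+16.5,g[2]-37)]).round(1))
to((534,41,110),54.4)
```

```text
t 7.72 pos [533.5   42.06 109.13] jaw 54.33 q6 -1.013 F [-0.57  0.87 -1.6 ] M [-0.041 -0.021  0.049] w 39.2
shift [-0.029 -0.034 -0.019] turn -0.014
s [[279.4 168.7]
 [280.4 191.6]]
t [[218.7 250.6]
 [224.6 251.3]]
t 7.88 pos [533.77  41.08 109.39] jaw 54.5 q6 -1.018 F [ 0.47 -0.39 -1.84] M [-0.064 -0.03   0.011] w 39.4
shift [-0.02  -0.008  0.002] turn 0.019
```

View pics/w5.png

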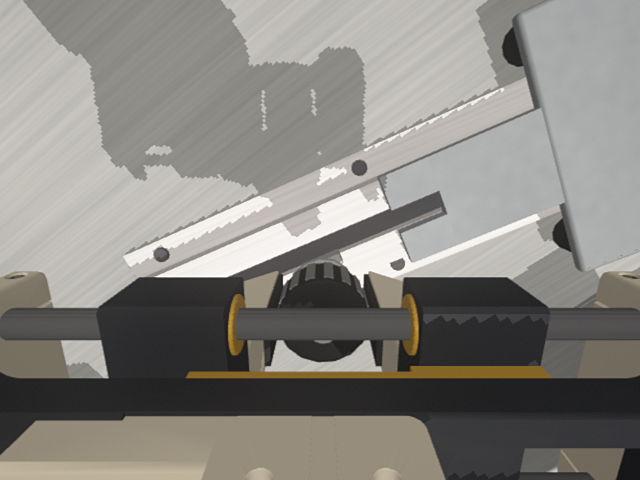

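View pics/s5.png

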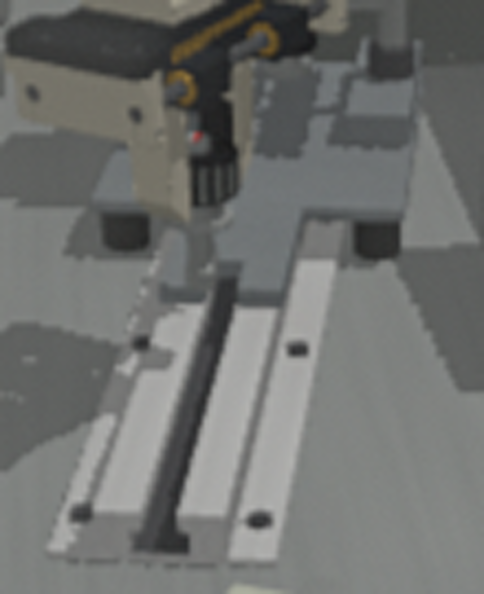

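View pics/t5.png

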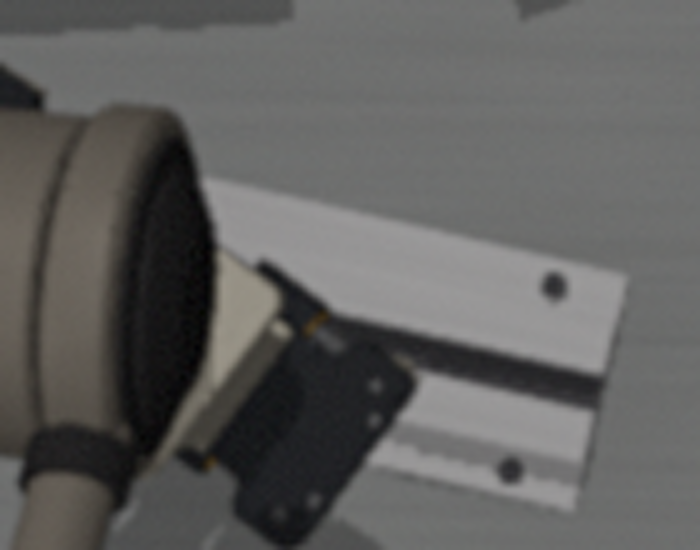

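Run:
```python
from h import *
p=capture("wrist"); save(p,"w6",(225,170,465,285),3.3)
import pickle; pickle.dump({k:p[k] for k in p},open("w6.pkl","wb"))
to((534,41,110),54.4)
```

```text
t 7.92 pos [533.87  40.95 109.55] jaw 54.5 q6 -1.018 F [ 0.4   0.13 -1.78] M [-0.025  0.057 -0.015] w 39.3
shift [-0.015 -0.002  0.004] turn 0.019
```

View pics/w6.png

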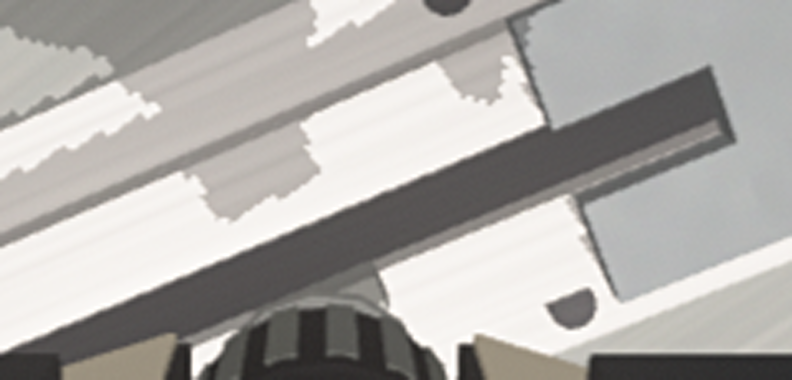

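Run:
```python
from h import *
import pickle; p=pickle.load(open("w6.pkl","rb"))
f=lambda x,y,z: onplane(p,(225+x/3.3,170+y/3.3),z)[:2]
d=np.array([.21005,.97769]); n=np.array([d[1],-d[0]]); m=np.array([523.27,-9.86])
a=f(35,345,26);b=f(550,128,26);c=f(383,268,26);e=f(572,193,26)
for k,v in dict(upA=a,upB=b,loA=c,loB=e,nuA=f(553,128,36),nuB=f(710,67,36),nlA=f(585,203,36),nlB=f(735,140,36)).items(): print(k,v.round(1),"perp",round((v-m)@n,2),"along",round((v-m)@d,1))
for u,v in((a,b),(c,e)): w=v-u; print(np.degrees(np.arctan2(w[1],w[0])))
```

```text
upA [513.8 -26.6] perp -5.7 along -18.4
upB [539.4  95.2] perp -6.32 along 106.1
loA [544.5  48. ] perp 8.6 along 61.0
loB [554.3  91.3] perp 9.08 along 105.5
nuA [537.1  95.1] perp -8.57 along 105.5
nuB [544.9 127.8] perp -7.75 along 139.1
nlA [554.4  92. ] perp 9.05 along 106.1
nlB [561.  124.4] perp 8.65 along 139.1
78.16142114142875
77.26599301974882
```

Run:
```python
from h import *
to((534.5,41.4,75),54.4)
```

```text
t 7.92 pos [533.87  40.95 109.55] jaw 54.5 q6 -1.018 F [ 0.4   0.13 -1.78] M [-0.025  0.057 -0.015] w 39.3
shift [ 1.152 -0.009  0.025] turn 0.019
```

>>> send_rows(series="-1 0.4 -0.01 0.02 0;-1 0.8 -0.01 0.02 0;-1 1 -0.01 0.02 0;-1 1.15 -0.01 0.02 0;-1 1.15 -0.01 0.02 0")

```text
time: 8.55
tool_pos: [534.7, 41.3, 75.3]
tcp_rot: [1.999, 1.57, 2.949]
contact_force: [-0.0, 0.7, -2.1]
grip_width: 39.2
```

Run:
```python
from h import *
p=capture("wrist"); save(p,"w7",(205,170,445,285),3.3)
q=capture("side"); save(q,"s7",(255,155,315,200),12)
to((534.5,41.4,75),54.4)
g=get_obs()["tool_pos"]; Y=np.radians(77.9); d=np.array([np.cos(Y),np.sin(Y),0]); n=np.array([d[1],-d[0],0])
c=np.array([g[0],g[1],g[2]-37])
print((proj(q,[c+a*13*d+b*7*n+[0,0,h] for a in(-1,1) for b in(-1,1) for h in(-5,5)])-[255,155])*12)
```

```text
t 8.65 pos [535.05  41.25  75.8 ] jaw 54.42 q6 -1.016 F [ 0.03 -0.12 -0.87] M [-0.073 -0.023  0.001] w 39.1
shift [ 0.027  0.018 -0.007] turn 0.003
[[271.43976036 658.9744612 ]
 [269.21884634 610.22620296]
 [347.59272284 661.83534915]
 [345.72689736 613.06782678]
 [291.84140119 594.1718699 ]
 [289.75855344 546.10356487]
 [366.48727362 596.93328844]
 [364.74556785 548.84609567]]
```

View pics/w7.png

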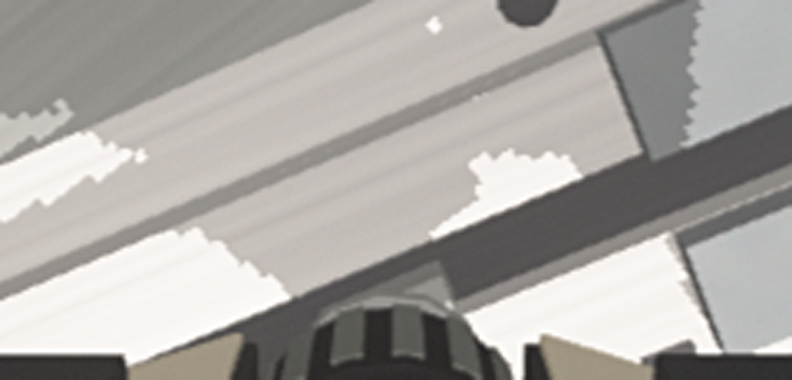

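View pics/s7.png

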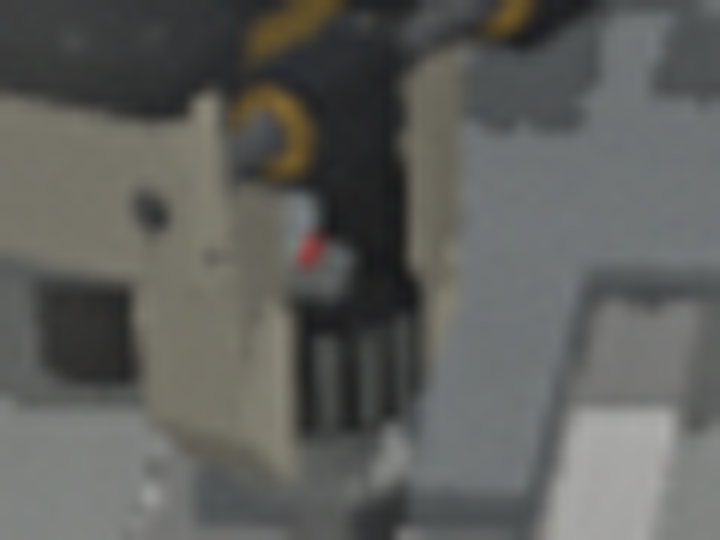

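Run:
```python
from h import *
p=capture("wrist"); save(p,"w8",(290,200,390,280),8)
q=capture("side"); save(q,"s8",(255,180,325,250),8)
```

```text
(no output)
```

View pics/w8.png

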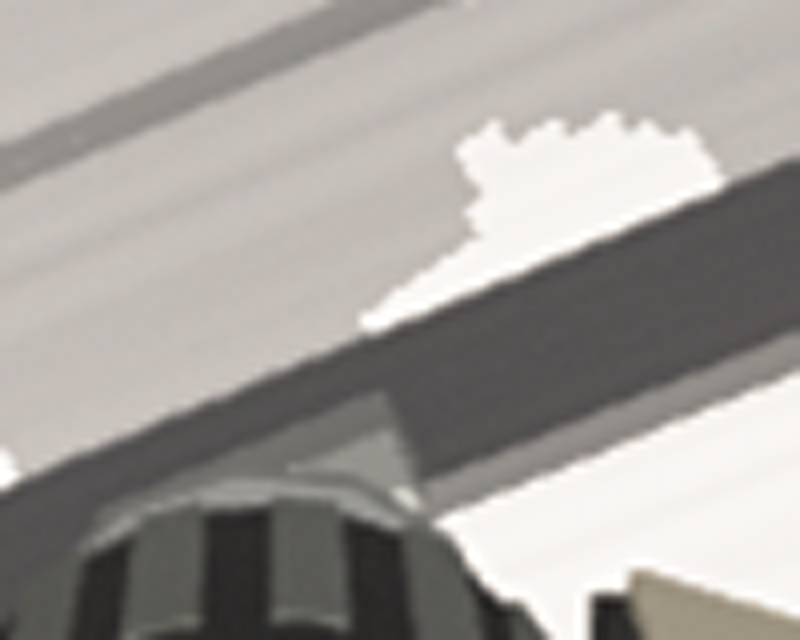

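View pics/s8.png

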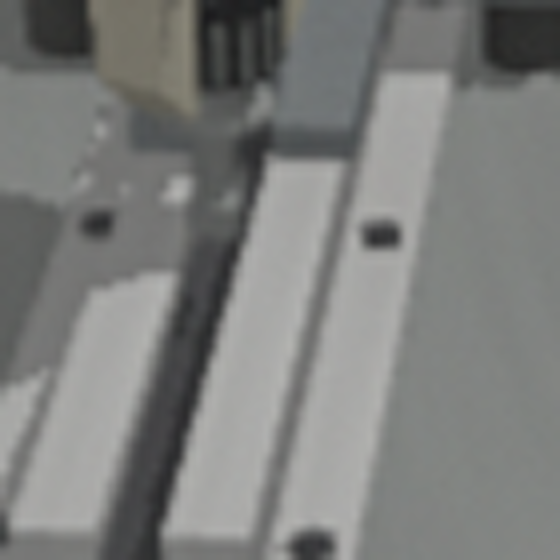

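Run:
```python
from h import *
p=capture("wrist")
to((534.5,41.4,75),54.4)
f=lambda x,y,z: onplane(p,(290+x/8,200+y/8),z)[:2]
d=np.array([.21005,.97769]); n=np.array([d[1],-d[0]]); m=np.array([523.27,-9.86])
g=get_obs()["tool_pos"][:2]; print("tcp perp/along",(g-m)@n,(g-m)@d)
for k,x,y,z in [("slotU",360,330,26),("slotU2",720,188,26),("slotL",440,520,26),("slotL2",800,372,26),("hb1",130,490,32),("hb2",380,395,32),("ht",390,430,42),("ht2",300,465,42),("ht3",415,490,42)]:
    v=f(x,y,z); print(k,v.round(1),"perp",round((v-m)@n,2),"along",round((v-m)@d,1))
w=f(380,395,32)-f(130,490,32);print(np.degrees(np.arctan2(w[1],w[0])))
w=f(390,430,42)-f(300,465,42);print(np.degrees(np.arctan2(w[1],w[0])))
w=f(720,188,26)-f(360,330,26);print("slot",np.degrees(np.arctan2(w[1],w[0])))
w=f(800,372,26)-f(440,520,26);print("slot",np.degrees(np.arctan2(w[1],w[0])))
G=np.array([534.5,41.4])
for perp in(-7,7):
  for al in (13,):
    for z in(32.5,42.5): X=g+perp*n+al*d; print(perp,z,(proj(p,[[X[0],X[1],z]])-[290,200])*8)
```

```text
t 8.8 pos [535.07  41.27  75.93] jaw 54.42 q6 -1.016 F [ 0.2  -0.42 -1.53] M [-0.049  0.055 -0.004] w 39.4
shift [ 0.031  0.018 -0.008] turn 0.004
tcp perp/along 0.7977307370338735 52.47015596628487
slotU [528.7  53.5] perp -8.0 along 63.1
slotU2 [535.5  82.7] perp -7.46 along 93.0
slotL [545.3  49.6] perp 9.08 along 62.8
slotL2 [551.6  79.7] perp 8.91 along 93.5
hb1 [527.4  32.5] perp -4.87 along 42.2
hb2 [532.3  52.6] perp -4.29 along 63.0
ht [532.1  53.1] perp -4.57 along 63.4
ht2 [530.5  46.2] perp -4.71 along 56.3
ht3 [537.  52.] perp 0.43 along 63.3
76.25417839463141
76.79621579071615
slot 76.85509388746931
slot 78.18138159692039
-7 32.5 [[401.01162085 362.35910343]]
-7 42.5 [[407.63914442 401.88674267]]
7 32.5 [[470.72016755 521.53830556]]
7 42.5 [[480.53800395 567.94222406]]
```

>>> send_rows(series="-1 0.07 0.046 -0.02 0;-1 0.14 0.046 -0.02 0;-1 0.14 0.046 -0.02 0")

```text
time: 9.18
tool_pos: [533.2, 41.6, 71.2]
tcp_rot: [1.888, 1.57, 2.837]
contact_force: [0.2, -0.2, -0.6]
grip_width: 39.5
```

Run:
```python
from h import *
p=capture("wrist"); save(p,"w9",(290,200,390,280),8)
q=capture("side"); save(q,"s9",(255,180,325,250),8)
to((534.5,41.4,75),54.4)
```

```text
t 9.28 pos [533.38  41.6   71.36] jaw 54.42 q6 -1.015 F [-0.35  0.06 -1.6 ] M [-0.059 -0.022 -0.003] w 39.0
shift [-0.121 -0.034  0.016] turn 0.004
```

View pics/w9.png

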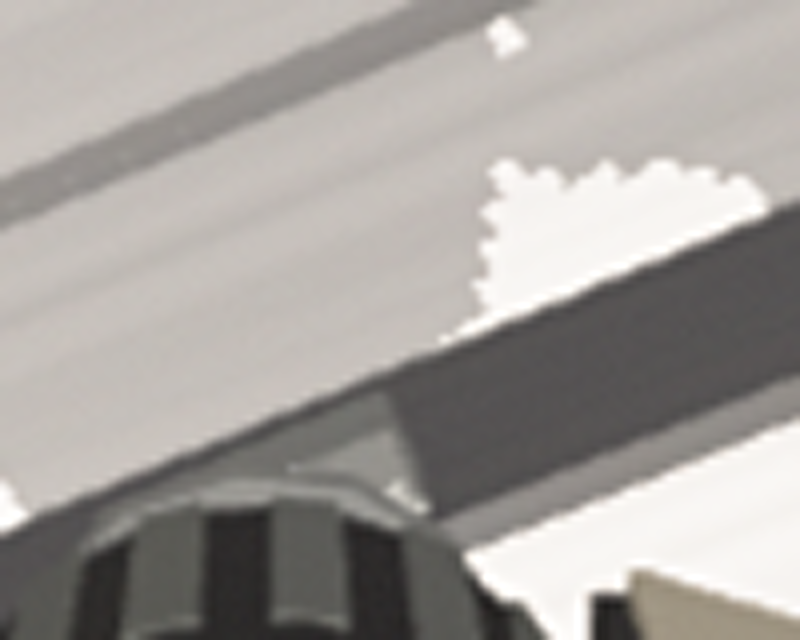

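View pics/s9.png

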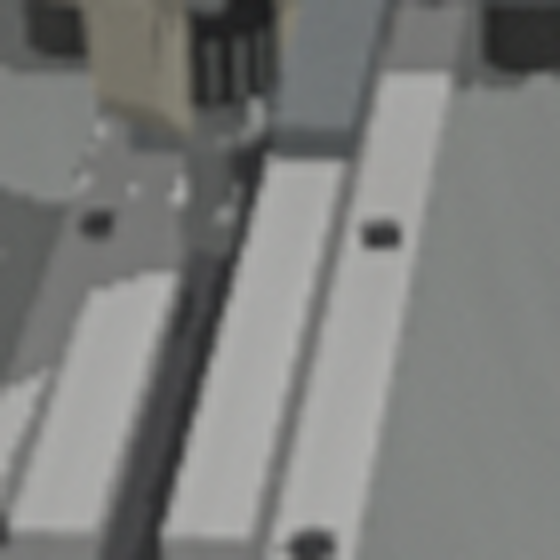

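>>> send_rows(series="-1 0.03 -0.01 0.005 0;-1 0.06 -0.01 0.005 0;-1 0.09 -0.01 0.005 0;-1 0.12 -0.01 0.005 0;-1 0.12 -0.01 0.005 0")

```text
time: 9.9
tool_pos: [533.7, 41.6, 67.7]
tcp_rot: [1.519, 1.571, 2.469]
contact_force: [-0.1, -0.3, -0.9]
grip_width: 39.3
```

Run:
```python
from h import *
to((534.5,41.4,75),54.4)
```

```text
t 9.9 pos [533.66  41.56  67.7 ] jaw 54.42 q6 -1.015 F [-0.08 -0.33 -0.85] M [-0.027  0.042  0.006] w 39.3
shift [-0.243 -0.026  0.012] turn 0.004
```

>>> send_rows(series="-1 0.03 0 0 0;-1 0.06 0 0 0;-1 0.09 0 0 0;-1 0.12 0 0 0;-1 0.15 0 0 0;-1 0.15 0 0 0")

```text
time: 10.65
tool_pos: [533.6, 41.6, 63.2]
tcp_rot: [1.584, 1.571, 2.534]
contact_force: [-0.0, -0.7, -1.3]
grip_width: 39.6
```

Run:
```python
from h import *
to((534.5,41.4,75),54.4)
```

```text
t 10.65 pos [533.65  41.55  63.19] jaw 54.42 q6 -1.015 F [-0.02 -0.66 -1.31] M [-0.031 -0.02  -0.024] w 39.6
shift [-0.394 -0.026  0.012] turn 0.003
```

>>> send_rows(series="-1 0.05 0 0 0;-1 0.1 0 0 0;-1 0.15 0 0 0;-1 0.2 0 0 0;-1 0.25 0 0 0;-1 0.3 0 0 0;-1 0.3 0 0 0")

```text
time: 11.52
tool_pos: [533.6, 41.6, 54.1]
tcp_rot: [1.842, 1.57, 2.791]
contact_force: [0.9, -0.9, -2.0]
grip_width: 39.4
```

Run:
```python
from h import *
to((534.5,41.4,75),54.4)
p=capture("wrist"); save(p,"w10",(290,200,390,280),8)
q=capture("side"); save(q,"s10",(255,170,325,230),10)
```

```text
t 11.53 pos [533.6   41.55  54.12] jaw 54.42 q6 -1.015 F [ 0.86 -0.87 -2.03] M [-0.012  0.014  0.004] w 39.4
shift [-0.696 -0.027  0.013] turn 0.003
```

View pics/s10.png

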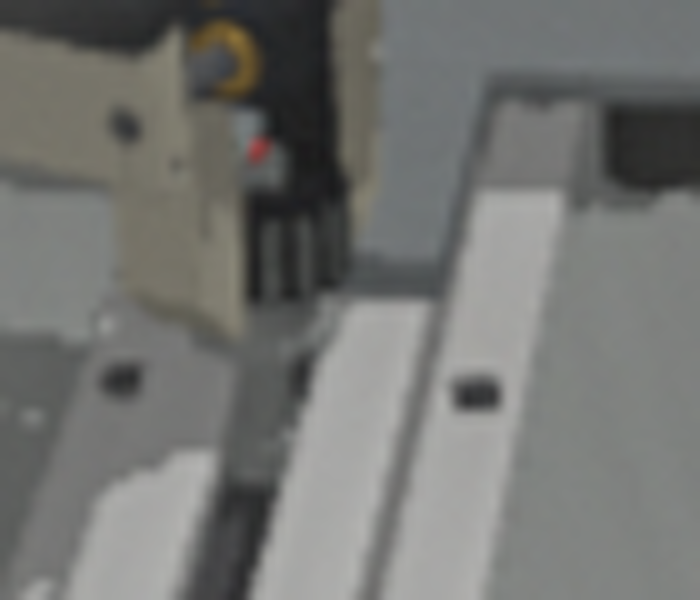

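View pics/w10.png

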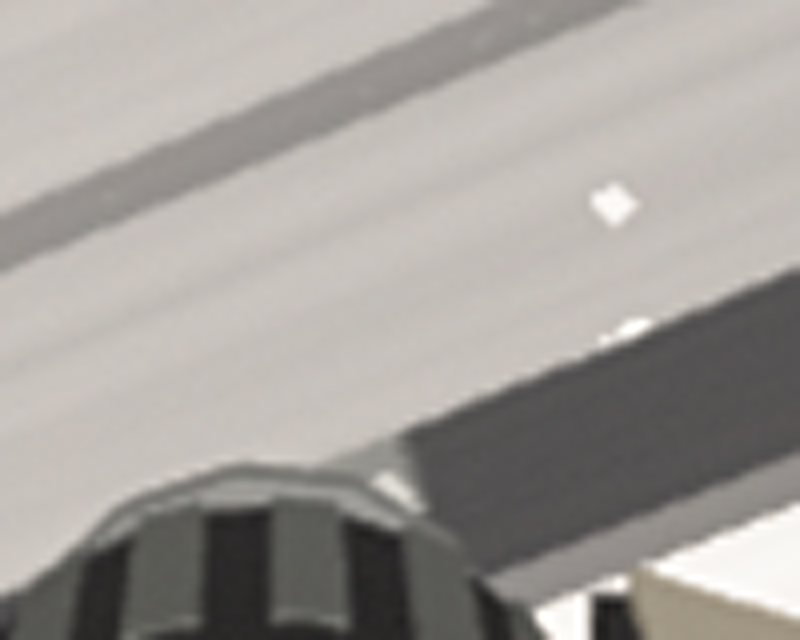

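>>> send_rows(series="-1 0.03 0 0 0;-1 0.06 0 0 0;-1 0.09 0 0 0;-1 0.12 0 0 0;-1 0.12 0 0 0")

```text
time: 12.25
tool_pos: [533.7, 41.6, 50.6]
tcp_rot: [1.451, 1.571, 2.401]
contact_force: [-0.3, -0.5, -2.4]
grip_width: 39.3
```

>>> send_rows(series="-1 0.015 0 0 0;-1 0.03 0 0 0;-1 0.03 0 0 0")

```text
time: 12.62
tool_pos: [533.7, 41.6, 49.8]
tcp_rot: [0.316, 1.571, 1.265]
contact_force: [-0.1, -0.2, -1.6]
grip_width: 39.4
```

>>> send_rows(series="-1 0.015 0 0 0;-1 0.03 0 0 0;-1 0.03 0 0 0")

```text
time: 13.0
tool_pos: [533.7, 41.6, 48.8]
tcp_rot: [1.128, 1.571, 2.078]
contact_force: [-0.1, -0.2, -1.3]
grip_width: 39.1
```

>>> send_rows(series="-1 0.015 0 0 0;-1 0.03 0 0 0;-1 0.03 0 0 0")

```text
time: 13.38
tool_pos: [533.7, 41.5, 47.9]
tcp_rot: [1.316, 1.571, 2.265]
contact_force: [0.4, 0.1, -1.3]
grip_width: 39.1
```

>>> send_rows(series="-1 0.01 0 0 0;-1 0.02 0 0 0;-1 0.02 0 0 0")

```text
time: 13.75
tool_pos: [533.7, 41.6, 47.4]
tcp_rot: [0.574, 1.571, 1.524]
contact_force: [0.3, -0.0, -1.6]
grip_width: 39.3
```

Run:
```python
from h import *
to((534.5,41.4,75),54.4)
```

```text
t 13.75 pos [533.7   41.55  47.36] jaw 54.42 q6 -1.015 F [ 0.27 -0.04 -1.63] M [-0.063 -0.034 -0.041] w 39.3
shift [-0.921 -0.025  0.012] turn 0.003
```

>>> send_rows(series="-1 0.01 0 0 0;-1 0.01 0 0 0")

```text
time: 14.0
tool_pos: [533.7, 41.6, 47.1]
tcp_rot: [0.525, 1.571, 1.475]
contact_force: [-0.4, -0.5, -1.8]
grip_width: 39.4
```

>>> send_rows(series="-1 0.01 0 0 0;-1 0.01 0 0 0")

```text
time: 14.25
tool_pos: [533.7, 41.6, 46.8]
tcp_rot: [-0.055, 1.571, 0.895]
contact_force: [-0.2, -0.0, -1.9]
grip_width: 39.1
```

>>> send_rows(series="-1 0.01 0 0 0;-1 0.01 0 0 0")

```text
time: 14.5
tool_pos: [533.8, 41.5, 46.7]
tcp_rot: [-0.918, 1.57, 0.032]
contact_force: [-0.6, -0.7, 0.9]
grip_width: 39.2
```

>>> send_rows(series="-1 0.01 0 0 0;-1 0.01 0 0 0")

```text
time: 14.75
tool_pos: [533.9, 41.5, 46.6]
tcp_rot: [-1.022, 1.57, -0.073]
contact_force: [-1.7, -0.5, 5.3]
grip_width: 39.5
```

>>> send_rows(series="-1 -0.04 0 0 0;-1 -0.04 0.04 0.09 0;-1 -0.04 0.1 0.23 0;-1 -0.04 0.16 0.37 0;-1 -0.04 0.24 0.55 0;-1 -0.04 0.32 0.73 0;-1 -0.04 0.4 0.92 0;-1 -0.04 0.4 0.92 0")

```text
time: 15.75
tool_pos: [540.1, 71.5, 47.4]
tcp_rot: [-0.03, 1.571, 0.921]
contact_force: [-0.8, -1.2, -2.0]
grip_width: 39.3
```

Run:
```python
from h import *
to((534.5,41.4,47.4),54.4)
p=capture("wrist"); save(p,"w11",(270,170,430,290),5)
q=capture("side"); save(q,"s11",(255,160,325,220),10)
import pickle; pickle.dump(p,open("w11.pkl","wb"))
```

```text
t 15.75 pos [540.07  71.52  47.38] jaw 54.46 q6 -0.96 F [-0.85 -1.23 -1.99] M [0.012 0.    0.027] w 39.3
shift [-0.001 -0.432 -0.925] turn 0.012
```

View pics/w11.png

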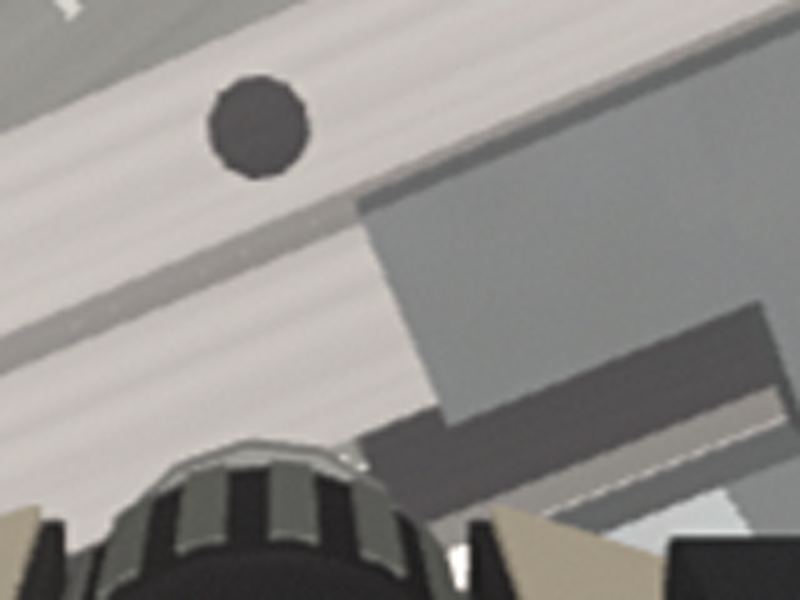

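View pics/s11.png

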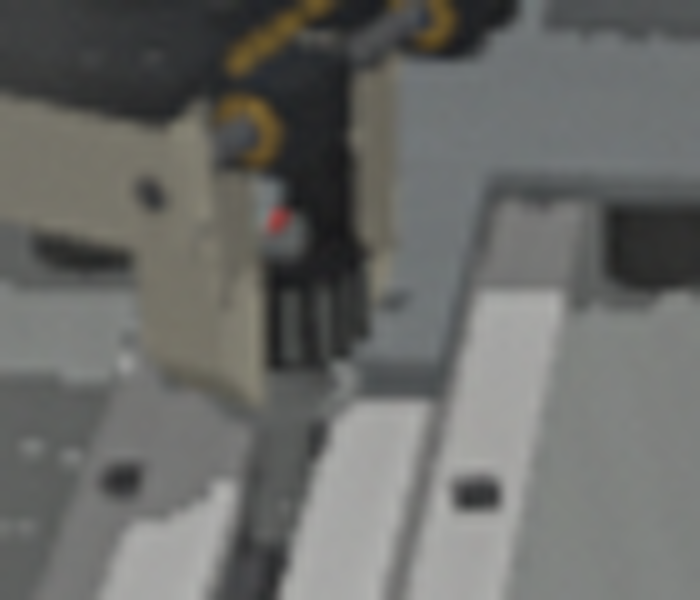

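Run:
```python
from h import *
import pickle; p=pickle.load(open("w11.pkl","rb"))
f=lambda x,y,z: onplane(p,(270+x/5,170+y/5),z)[:2]
d=np.array([.21005,.97769]); n=np.array([d[1],-d[0]]); m=np.array([523.27,-9.86])
for k,x,y,z in [("nu1",450,425,36),("nu2",760,303,36),("nl2",793,423,36),("nl1",610,535-10,36),("nlb",600,535,36),("su",360,440,26),("foot",360,212,36),("lo1",440,512,26)]:
    v=f(x,y,z); print(k,v.round(1),"perp",round((v-m)@n,2),"along",round((v-m)@d,1))
```

```text
nu1 [537.4  95.2] perp -8.26 along 105.7
nu2 [544.8 128. ] perp -7.89 along 139.3
nl2 [557.7 124.2] perp 5.56 along 138.3
nl1 [556.3 102.8] perp 8.63 along 117.0
nlb [556.6 101.3] perp 9.27 along 115.7
su [536.5  85.3] perp -7.09 along 95.8
foot [513.6 100.4] perp -32.58 along 105.8
lo1 [548.5  87.7] perp 4.19 along 100.7
```

>>> send_rows(series="-1 0 0.03 0.06 0;-1 0 0.06 0.12 0;-1 0 0.09 0.2 0;-1 0 0.12 0.28 0;-1 0 0.16 0.36 0;-1 0 0.16 0.36 0")

```text
time: 16.6
tool_pos: [542.4, 82.8, 47.4]
tcp_rot: [0.304, 1.571, 1.254]
contact_force: [0.2, -1.3, -1.4]
grip_width: 39.3
```

>>> send_rows(series="-1 0 0.04 0.1 0;-1 0 0.09 0.21 0;-1 0 0.14 0.32 0;-1 0 0.2 0.44 0;-1 0 0.26 0.57 0;-1 0 0.32 0.71 0;-1 0 0.37 0.84 0;-1 0 0.37 0.84 0")

```text
time: 17.6
tool_pos: [548.1, 109.8, 47.4]
tcp_rot: [-0.552, 1.571, 0.398]
contact_force: [0.3, 0.2, -2.3]
grip_width: 39.2
```

Run:
```python
from h import *
to((534.5,41.4,47.4),54.4)
g=get_obs()["tool_pos"][:2]
d=np.array([.21005,.97769]); n=np.array([d[1],-d[0]]); m=np.array([523.27,-9.86]); print((g-m)@d,(g-m)@n)
```

```text
t 17.6 pos [548.12 109.82  47.4 ] jaw 54.44 q6 -0.89 F [ 0.32  0.23 -2.3 ] M [-0.096 -0.028  0.042] w 39.2
shift [-0.    -0.957 -2.119] turn 0.008
122.23088087265442 -0.8394823183455777
```

>>> send_rows(series="-1 0 0.02 0.05 0;-1 0 0.04 0.1 0;-1 0 0.06 0.15 0;-1 0 0.08 0.19 0;-1 0 0.09 0.21 0;-1 0 0.09 0.21 0")

```text
time: 18.35
tool_pos: [549.5, 116.2, 47.4]
tcp_rot: [1.487, 1.571, 2.436]
contact_force: [0.4, -0.4, -2.1]
grip_width: 39.1
```

>>> send_rows(series="-1 0 0.007 0.016 0;-1 0 0.014 0.031 0;-1 0 0.02 0.046 0;-1 0 0.02 0.046 0")

```text
time: 18.85
tool_pos: [549.8, 117.7, 47.4]
tcp_rot: [-0.173, 1.571, 0.777]
contact_force: [-0.7, -0.0, -1.8]
grip_width: 39.7
```

>>> send_rows(series="-1 0 0.007 0.016 0;-1 0 0.014 0.031 0;-1 0 0.014 0.031 0")

```text
time: 19.23
tool_pos: [550.0, 118.7, 47.4]
tcp_rot: [0.456, 1.571, 1.406]
contact_force: [-0.2, 0.2, -1.9]
grip_width: 39.0
```

>>> send_rows(series="-1 0 0.007 0.016 0;-1 0 0.014 0.031 0;-1 0 0.014 0.031 0")

```text
time: 19.6
tool_pos: [550.2, 119.7, 47.4]
tcp_rot: [-0.233, 1.571, 0.717]
contact_force: [-0.5, -1.0, -1.4]
grip_width: 39.2
```

>>> send_rows(series="-1 0 0.006 0.015 0;-1 0 0.012 0.028 0;-1 0 0.012 0.028 0")

```text
time: 19.98
tool_pos: [550.4, 120.6, 47.4]
tcp_rot: [-0.323, 1.571, 0.627]
contact_force: [0.6, -0.4, -1.2]
grip_width: 39.4
```

>>> send_rows(series="-1 0 0.006 0.015 0;-1 0 0.012 0.028 0;-1 0 0.012 0.028 0")

```text
time: 20.35
tool_pos: [550.6, 121.5, 47.4]
tcp_rot: [-0.095, 1.571, 0.855]
contact_force: [0.1, 0.1, -1.3]
grip_width: 39.7
```

>>> send_rows(series="-1 0 0.006 0.015 0;-1 0 0.008 0.018 0;-1 0 0.008 0.018 0")

```text
time: 20.72
tool_pos: [550.7, 122.1, 47.4]
tcp_rot: [0.559, 1.571, 1.509]
contact_force: [0.2, 0.5, -2.7]
grip_width: 39.6
```

>>> send_rows(series="-1 0 0.006 0.015 0;-1 0 0.008 0.018 0;-1 0 0.008 0.018 0")

```text
time: 21.1
tool_pos: [550.7, 122.3, 47.4]
tcp_rot: [-3.125, 1.57, -2.175]
contact_force: [-0.6, -1.7, -0.6]
grip_width: 39.3
```

>>> send_rows(series="-1 0 0.006 0.015 0;-1 0 0.008 0.018 0;-1 0 0.008 0.018 0")

```text
time: 21.48
tool_pos: [550.7, 122.5, 47.3]
tcp_rot: [3.103, 1.57, -2.231]
contact_force: [-1.7, -6.0, -0.8]
grip_width: 39.2
```

Run:
```python
from h import *
p=capture("wrist"); save(p,"w12",(240,170,440,320),4)
to((534.5,41.4,47.4),54.4)
```

```text
t 21.52 pos [550.71 122.55  47.37] jaw 54.42 q6 -0.866 F [-1.07 -4.48 -0.92] M [-0.952  0.294 -0.011] w 39.5
shift [ 2.000e-03 -1.134e+00 -2.514e+00] turn 0.004
```

View pics/w12.png

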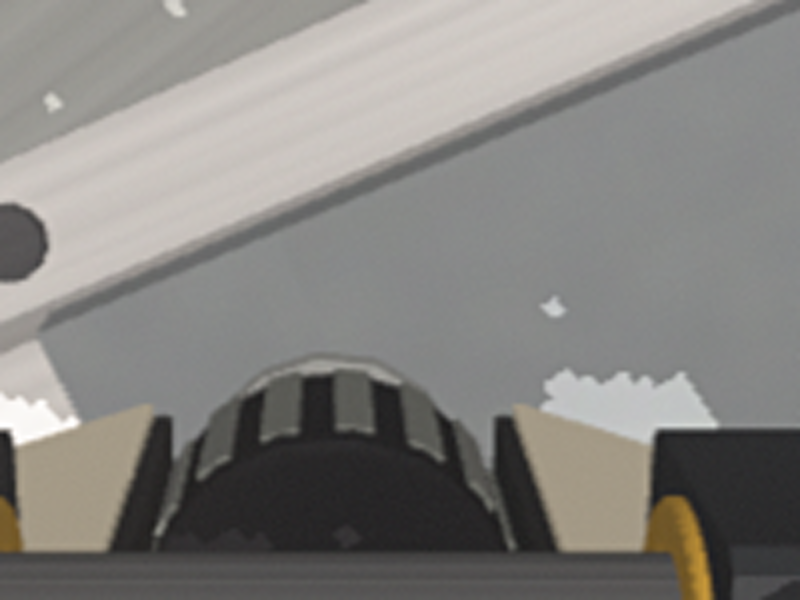

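>>> send_rows(series="-1 0.01 -0.013 -0.03 0;-1 0.02 -0.013 -0.03 0;1 0.02 -0.013 -0.03 0;1 0.02 -0.013 -0.03 0;1 0.02 -0.05 -0.03 0;1 0.02 -0.09 -0.03 0;1 0.02 -0.09 -0.03 -2;1 0.02 -0.09 -0.03 -4")

```text
time: 22.52
tool_pos: [552.8, 120.9, 46.9]
tcp_rot: [-0.686, 1.57, 0.619]
contact_force: [1.0, 0.2, -0.2]
grip_width: 90.9
```

>>> send_rows(series="1 0 0 0 -20;1 0 0 0 -20;1 0 0 0 -20;1 0 0 0 -20;1 0 0 0 -20;1 0 0 0 -20;1 0 0 0 -20;1 0 0 0 -20")

```text
time: 23.52
tool_pos: [552.7, 120.9, 46.8]
tcp_rot: [-1.553, 1.571, 1.252]
contact_force: [0.5, 0.6, 0.1]
grip_width: 91.9
```

>>> send_rows(series="1 0 0 0 -3;1 0 0 0 -3;1 0 0 0 -3")

```text
time: 23.9
tool_pos: [552.7, 120.9, 46.8]
tcp_rot: [-2.264, 1.571, 0.796]
contact_force: [0.8, 0.5, 0.7]
grip_width: 91.8
```

Run:
```python
from h import *
to((534.5,41.4,47.4),54.4)
p=capture("wrist"); save(p,"w13")
t=capture("top"); save(t,"t13",(140,190,280,300),5)
q=capture("side"); save(q,"s13",(245,150,325,215),9)
o=get_obs(); R=Ro.from_euler('xyz',o["tcp_rot"]).as_matrix()
g=o["tool_pos"]
for z in(62,73):
  c=np.array([g[0],g[1],z]); print(proj(p,[c,c+20*R[:,2],c-20*R[:,2],c+20*R[:,1],c-20*R[:,1]]).round(1))
```

```text
t 23.9 pos [552.73 120.87  46.79] jaw 175.31 q6 -2.98 F [0.77 0.48 0.71] M [0.063 0.116 0.007] w 91.8
shift [-0.021  2.69   0.389] turn 24.182
[[320.3 307.8]
 [364.3 307.9]
 [276.2 307.8]
 [320.2 266.3]
 [320.3 346.7]]
[[320.1 319.8]
 [367.3 319.9]
 [272.8 319.8]
 [320.  275.6]
 [320.1 360.9]]
```

View pics/w13.png

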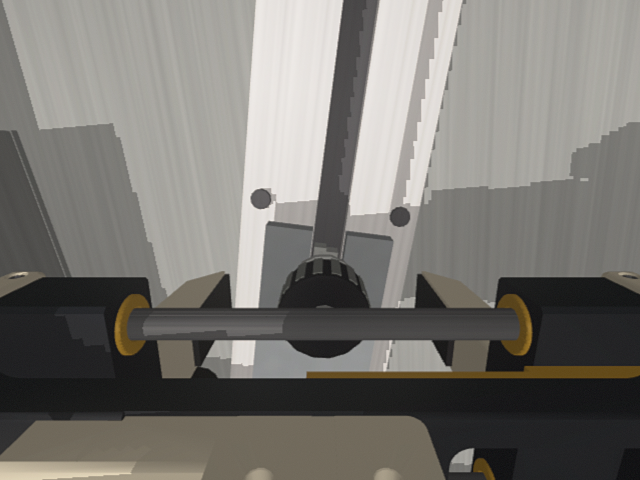

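View pics/s13.png

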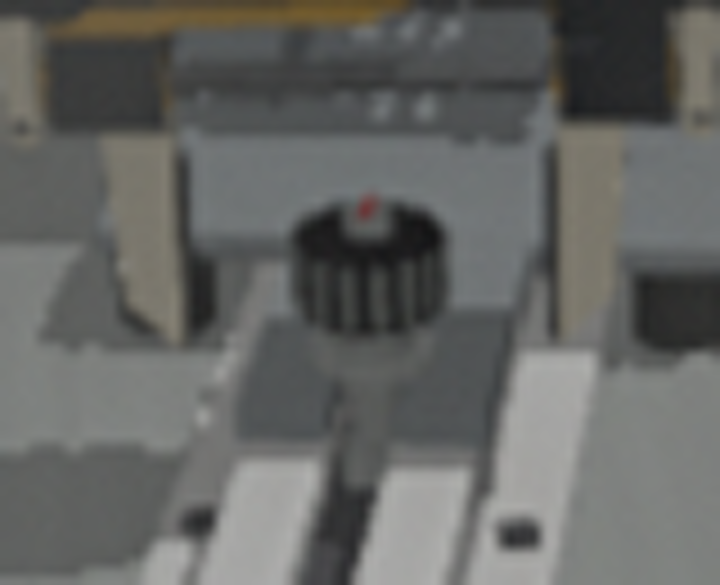

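View pics/t13.png

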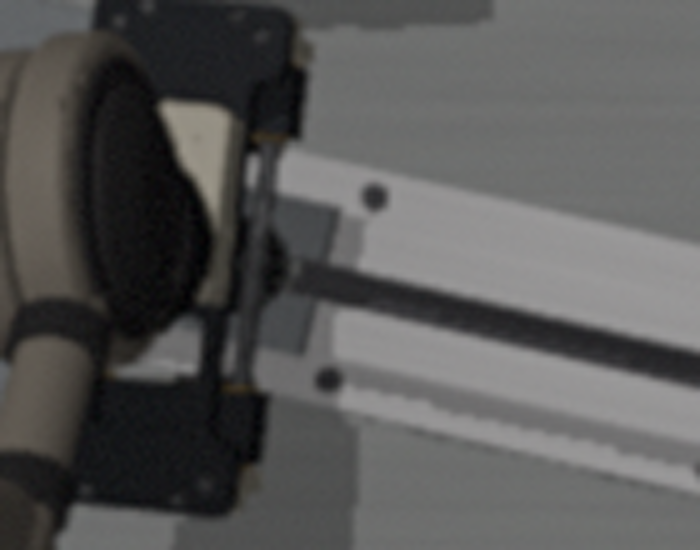

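>>> send_rows(series="1 0 0.055 0.03 0;1 0 0.055 0.03 0;-1 0 0.055 0.03 0;-1 0 0.055 0.03 0;-1 0 0.055 0.03 0;-1 0 0.055 0.03 0;-1 0 0.055 0.03 0")

```text
time: 24.92
tool_pos: [551.6, 119.4, 46.8]
tcp_rot: [-1.126, 1.571, 1.935]
contact_force: [-0.5, -0.3, -0.6]
grip_width: 46.2
```

Run:
```python
from h import *
to((534.5,41.4,47.4),54.4)
p=capture("wrist"); save(p,"w14",(220,200,420,370),4)
q=capture("side"); save(q,"s14",(245,150,325,215),9)
```

```text
t 24.93 pos [551.57 119.35  46.77] jaw 175.36 q6 -2.983 F [-0.54 -0.32 -0.61] M [0.133 0.13  0.017] w 46.2
shift [-0.021  2.636  0.357] turn 24.192
```

View pics/w14.png

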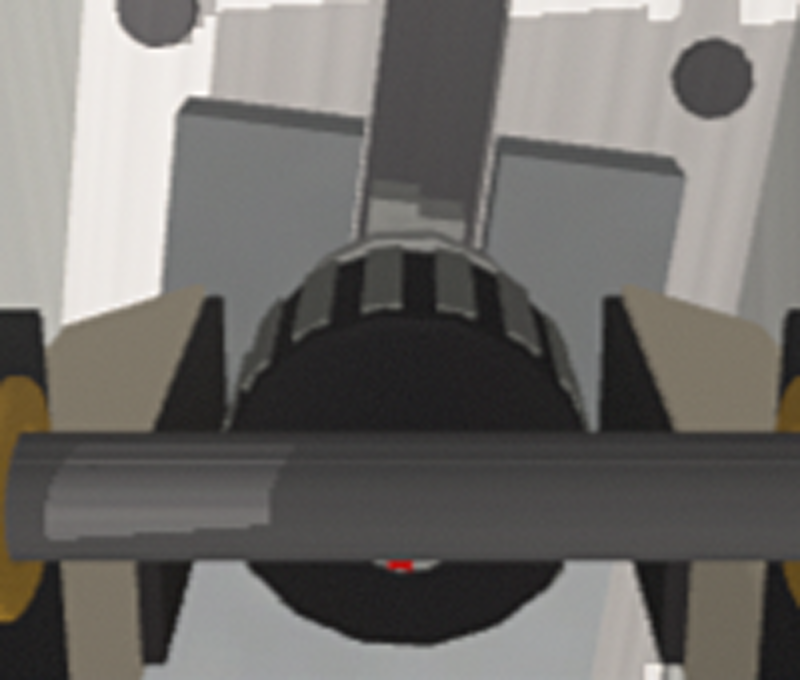

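View pics/s14.png

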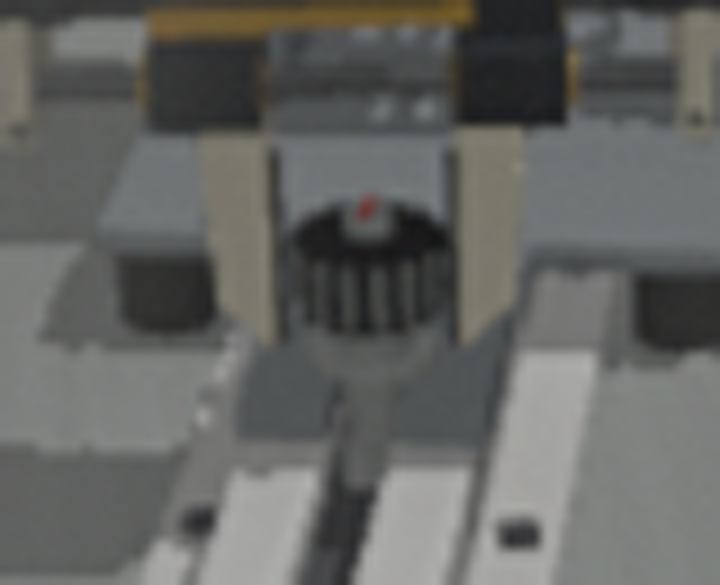

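>>> send_rows(series="-1 0 0 0 0;-1 0 0 0 0;-1 0 0 0 0")

```text
time: 25.4
tool_pos: [551.7, 119.3, 46.8]
tcp_rot: [-2.816, 1.571, 0.244]
contact_force: [-0.0, -0.3, -0.1]
grip_width: 39.4
```

Run:
```python
from h import *
to((534.5,41.4,47.4),54.4)
```

```text
t 25.4 pos [551.67 119.31  46.8 ] jaw 175.36 q6 -2.984 F [-0.03 -0.28 -0.09] M [ 0.048  0.063 -0.01 ] w 39.4
shift [-0.02   2.635  0.36 ] turn 24.193
```

>>> send_rows(series="-1 -0.015 0 0 1;-1 -0.015 0 0 2;-1 -0.015 0 0 3;-1 -0.015 0 0 4;-1 -0.015 0 0 5;-1 -0.015 0 0 6;-1 -0.015 0 0 7;-1 -0.015 0 0 8")

```text
time: 26.4
tool_pos: [551.2, 119.3, 46.9]
tcp_rot: [0.782, 1.57, -3.141]
contact_force: [-0.0, 0.4, -1.8]
grip_width: 39.3
```

Run:
```python
from h import *
to((551.7,119.3,46.8),54.4)
p=capture("wrist"); save(p,"w15",(220,200,420,370),4)
q=capture("side"); save(q,"s15",(245,150,325,215),9)
```

```text
t 26.4 pos [551.24 119.28  46.92] jaw 135.2 q6 -2.282 F [-0.02  0.36 -1.76] M [ 0.056  0.05  -0.006] w 39.3
shift [ 0.004 -0.011 -0.011] turn 16.159
```

View pics/w15.png

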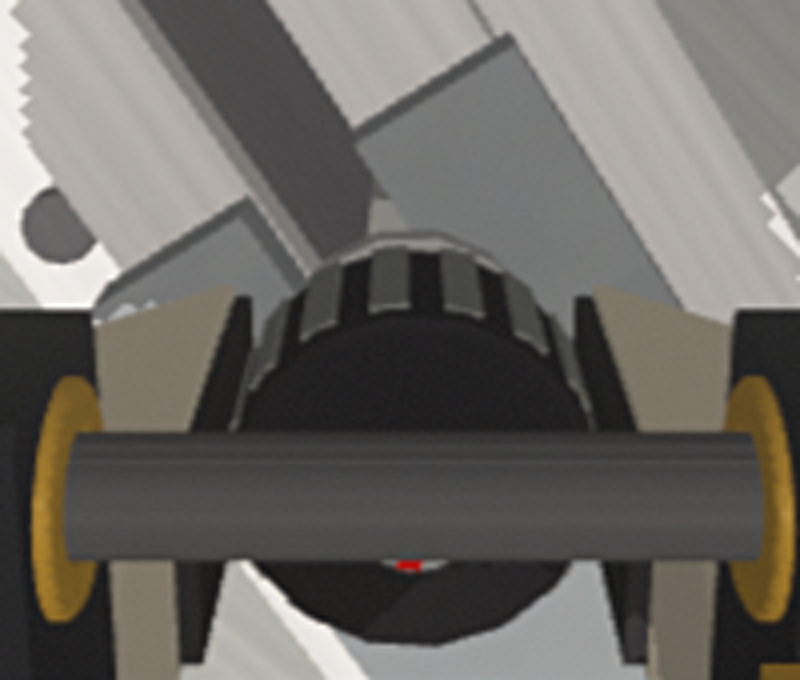

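View pics/s15.png

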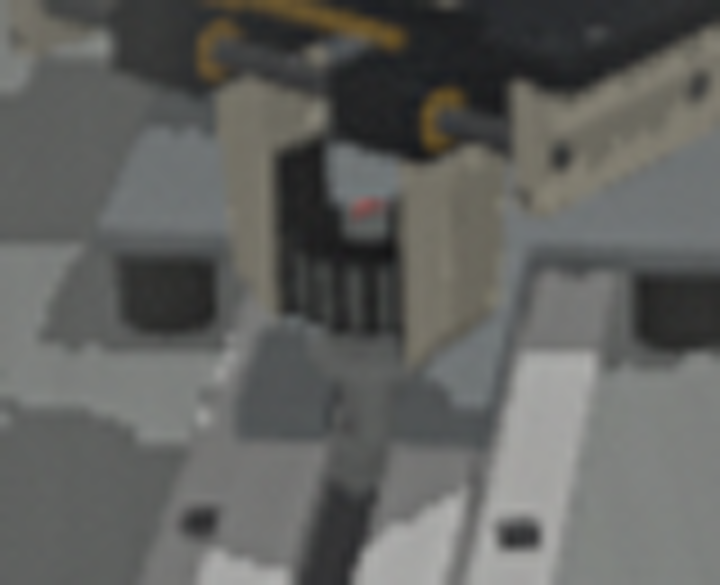

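>>> send_rows(series="-1 0 0 0 1;-1 0 0 0 2;-1 0 0 0 3;-1 0 0 0 4;-1 0 0 0 5;-1 0 0 0 6;-1 0 0 0 7;-1 0 0 0 8")

```text
time: 27.5
tool_pos: [551.4, 119.3, 47.1]
tcp_rot: [1.418, 1.57, 3.081]
contact_force: [-0.7, 0.9, -2.4]
grip_width: 39.2
```

Run:
```python
from h import *
to((551.7,119.3,46.8),54.4)
```

```text
t 27.5 pos [551.38 119.28  47.06] jaw 95.32 q6 -1.586 F [-0.67  0.92 -2.4 ] M [ 0.046  0.014 -0.008] w 39.2
shift [ 0.009 -0.011 -0.   ] turn 8.184
```

>>> send_rows(series="-1 0 0 0 1;-1 0 0 0 2;-1 0 0 0 3;-1 0 0 0 4")

```text
time: 28.0
tool_pos: [551.1, 119.4, 47.0]
tcp_rot: [1.676, 1.57, 2.991]
contact_force: [-0.8, 1.1, -2.9]
grip_width: 39.6
```

Run:
```python
from h import *
to((551.7,119.3,46.8),54.4)
p=capture("wrist"); save(p,"w16",(220,200,420,370),4)
q=capture("side"); save(q,"s16",(245,150,325,215),9)
```

```text
t 28.0 pos [551.15 119.41  46.97] jaw 75.32 q6 -1.238 F [-0.76  1.11 -2.87] M [0.085 0.055 0.02 ] w 39.6
shift [ 0.006 -0.019  0.001] turn 4.185
```

View pics/s16.png

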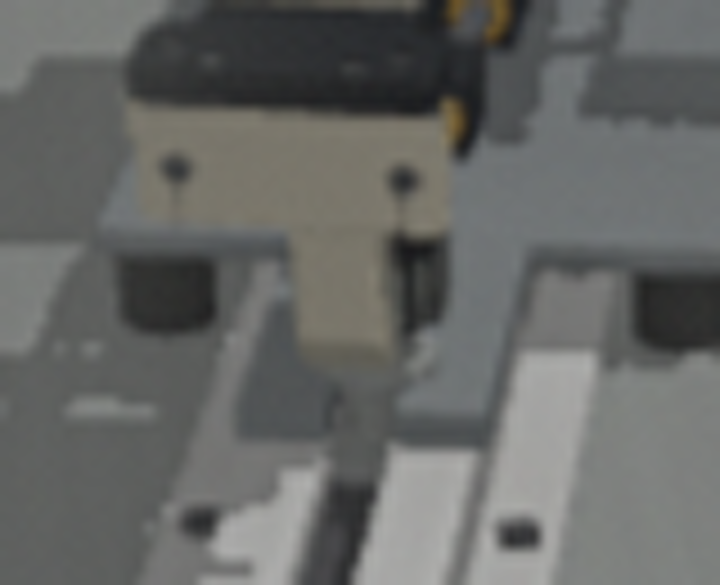

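>>> send_rows(series="-1 0.002 0 0 1;-1 0.004 0 0 2;-1 0.007 0 0 3;-1 0.01 0 0 4;-1 0.012 0 0 5;-1 0.014 0 0 6;-1 0.016 0 0 7;-1 0.018 0 0 8")

```text
time: 29.1
tool_pos: [551.8, 119.7, 46.5]
tcp_rot: [0.308, 1.57, 0.926]
contact_force: [1.0, 1.8, -4.4]
grip_width: 39.5
```

Run:
```python
from h import *
to((551.7,119.3,46.8),54.4)
p=capture("wrist"); save(p,"w17",(220,200,420,370),4)
```

```text
t 29.1 pos [551.79 119.69  46.49] jaw 35.39 q6 -0.541 F [ 0.99  1.78 -4.37] M [ 0.354 -0.309  0.057] w 39.5
shift [-0.01  -0.009 -0.01 ] turn -3.801
```

View pics/w17.png

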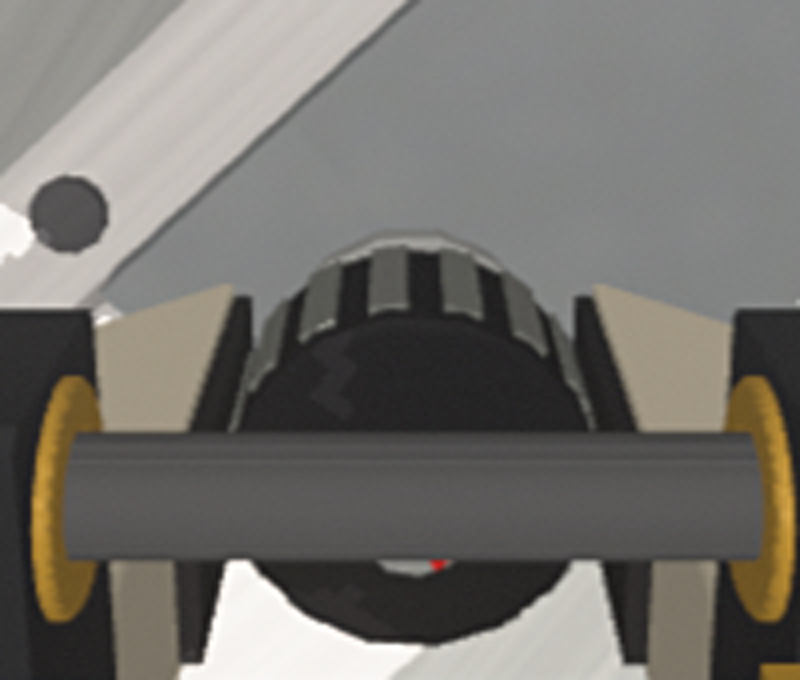

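>>> send_rows(series="-1 0.01 0 0 1;-1 0.014 0 0 2;-1 0.018 0 0 3;-1 0.022 0 0 4;-1 0.025 0 0 5;-1 0.028 0 0 6")

```text
time: 29.9
tool_pos: [552.5, 119.6, 46.1]
tcp_rot: [0.121, 1.569, 0.216]
contact_force: [3.2, 0.7, -3.9]
grip_width: 39.5
```

Run:
```python
from h import *
to((551.7,119.3,46.8),54.4)
```

```text
t 29.9 pos [552.49 119.57  46.07] jaw 5.44 q6 -0.018 F [ 3.19  0.7  -3.92] M [ 0.255 -0.473  0.067] w 39.5
shift [-0.025 -0.006 -0.027] turn -9.791
```

>>> send_rows(series="-1 0.004 0 0 1;-1 0.008 0 0 2;-1 0.012 0 0 3;-1 0.016 0 0 4;-1 0.018 0 0 5;-1 0.02 0 0 6")

```text
time: 30.65
tool_pos: [553.0, 119.3, 45.7]
tcp_rot: [0.459, 1.567, 0.031]
contact_force: [2.4, 0.1, -2.9]
grip_width: 39.7
```

Run:
```python
from h import *
to((551.7,119.3,46.8),54.4)
p=capture("wrist"); save(p,"w18",(220,200,420,370),4)
q=capture("side"); save(q,"s18",(245,150,325,215),9)
```

```text
t 30.65 pos [553.04 119.29  45.71] jaw -24.55 q6 0.506 F [ 2.39  0.11 -2.87] M [-0.049 -0.627  0.093] w 39.7
shift [-0.037 -0.018 -0.041] turn -15.79
```

View pics/w18.png

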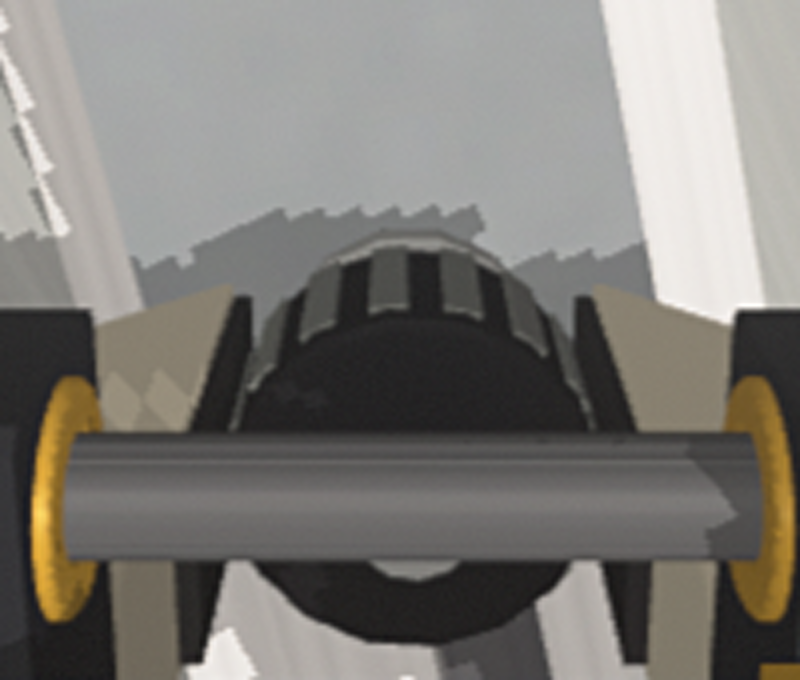

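View pics/s18.png

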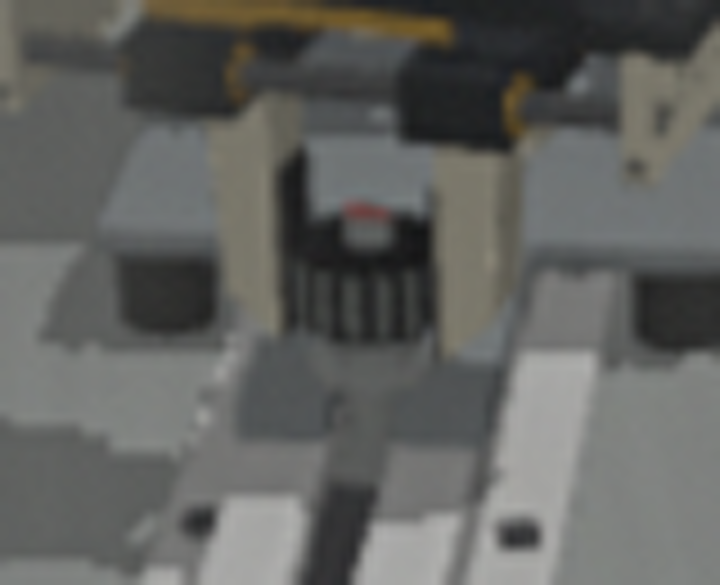

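>>> send_rows(series="-1 0.003 0 0 1;-1 0.006 0 0 2;-1 0.006 0 0 3;-1 0.006 0 0 4;-1 0.006 0 0 5;-1 0.006 0 0 6")

```text
time: 31.5
tool_pos: [553.2, 118.7, 45.7]
tcp_rot: [0.756, 1.567, -0.195]
contact_force: [4.4, -2.2, -1.6]
grip_width: 39.1
```

Run:
```python
from h import *
to((551.7,119.3,46.8),54.4)
```

```text
t 31.5 pos [553.21 118.73  45.66] jaw -54.51 q6 1.029 F [ 4.4  -2.23 -1.61] M [-0.61  -0.773  0.049] w 39.1
shift [-0.038 -0.03  -0.045] turn -21.782
```

>>> send_rows(series="1 0 0 0 0;1 0 0 0 0;1 0 0 0 0")

```text
time: 31.88
tool_pos: [551.2, 119.4, 45.0]
tcp_rot: [-2.338, 1.57, 2.993]
contact_force: [0.2, -0.1, 0.8]
grip_width: 64.9
```

Run:
```python
from h import *
to((552.0,118.55,46.2),65.5)
p=capture("wrist"); save(p,"w19",(220,200,420,370),4)
q=capture("side"); save(q,"s19",(245,150,325,215),9)
```

```text
t 31.88 pos [551.22 119.4   45.02] jaw -54.53 q6 1.029 F [ 0.23 -0.13  0.81] M [-0.111  0.17   0.058] w 64.9
shift [-0.039  0.005  0.038] turn -24.006
```

View pics/w19.png

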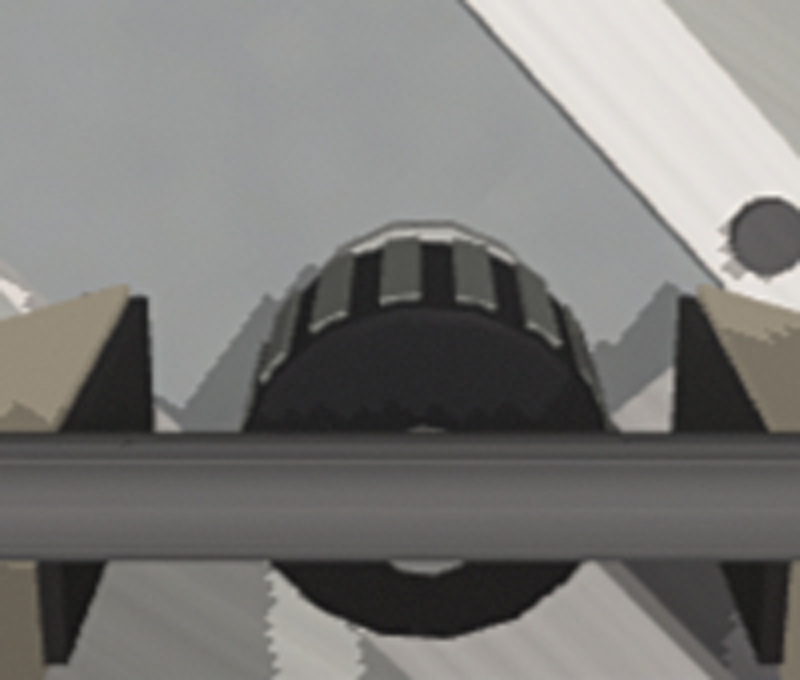

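View pics/s19.png

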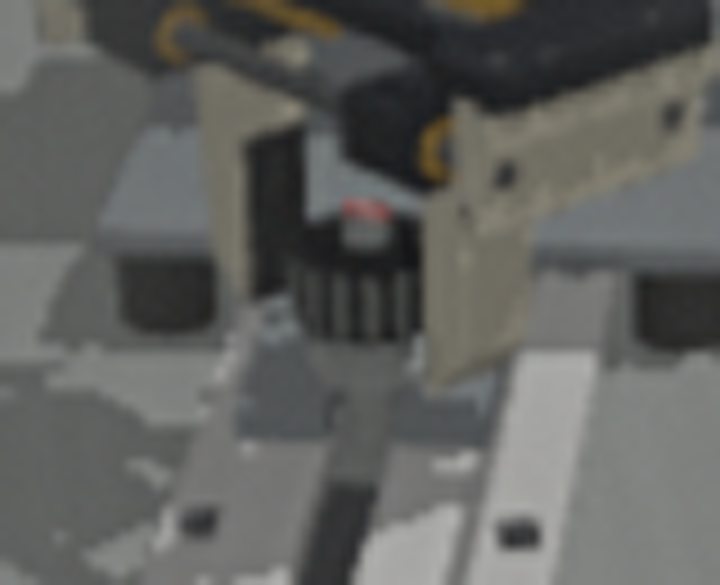

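>>> send_rows(series="1 -0.03 0.005 0.038 0;1 -0.03 0.005 0.038 -2;1 -0.03 0.005 0.038 -24;1 -0.03 0.005 0.038 -24;1 -0.03 0.005 0.038 -24;1 -0.03 0.005 0.038 -24;1 -0.03 0.005 0.038 -24;1 -0.03 0.005 0.038 -24")

```text
time: 32.98
tool_pos: [552.4, 118.4, 46.1]
tcp_rot: [0.313, 1.571, 0.665]
contact_force: [1.0, 1.6, -0.7]
grip_width: 92.0
```

Run:
```python
from h import *
to((552.0,118.55,46),65.5)
```

```text
t 32.98 pos [552.43 118.41  46.07] jaw 20.19 q6 -0.277 F [ 1.01  1.61 -0.75] M [-0.063 -0.001  0.011] w 92.0
shift [ 0.002  0.009 -0.012] turn -9.061
```

>>> send_rows(series="1 0 0 0 -8;1 0 0 0 -8;1 0 0 0 -8;1 0 0 0 -8;1 0 0 0 -8;1 0 0 0 -8")

```text
time: 33.72
tool_pos: [552.4, 118.5, 46.0]
tcp_rot: [-0.195, 1.571, 0.846]
contact_force: [-0.2, 0.5, 0.6]
grip_width: 91.5
```

Run:
```python
from h import *
to((552.0,118.55,46),65.5)
p=capture("wrist"); save(p,"w20",(220,200,420,370),4)
```

```text
t 33.73 pos [552.43 118.48  46.02] jaw 59.67 q6 -0.966 F [-0.2   0.5   0.65] M [-0.048  0.004  0.018] w 91.5
shift [ 0.001  0.014 -0.005] turn -1.166
```

View pics/w20.png

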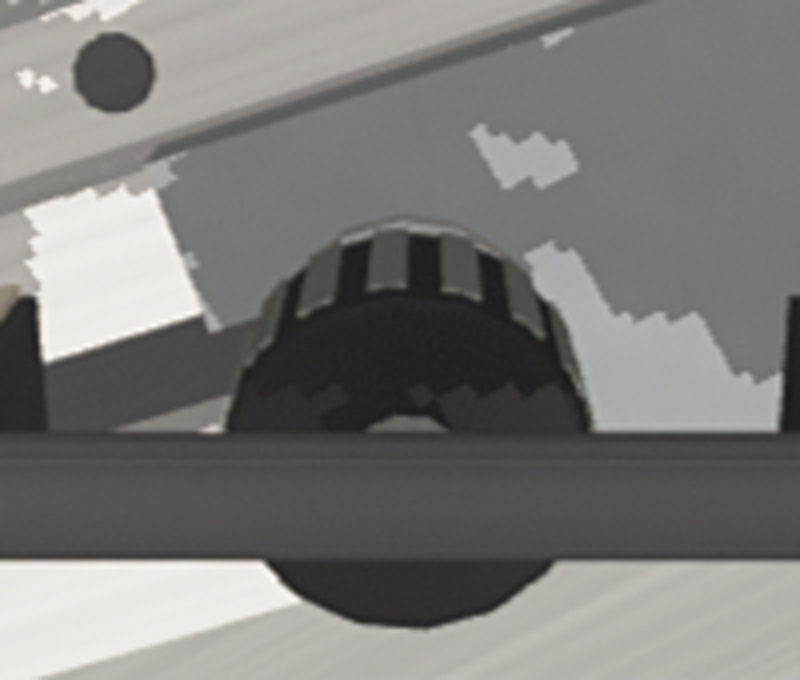

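>>> send_rows(series="1 0 0.022 -0.02 0;-1 0 0.022 -0.02 0;-1 0 0.022 -0.02 0;-1 0 0.022 -0.02 0;-1 0 0.022 -0.02 0;-1 0 0.022 -0.02 0;-1 0 0.022 -0.02 0;-1 0 0.022 -0.02 0")

```text
time: 34.78
tool_pos: [551.5, 118.3, 46.0]
tcp_rot: [0.048, 1.571, 1.092]
contact_force: [0.2, 0.8, -0.5]
grip_width: 39.1
```

Run:
```python
from h import *
to((552.0,118.55,46),65.5)
```

```text
t 34.77 pos [551.53 118.33  45.96] jaw 59.82 q6 -0.969 F [ 0.16  0.85 -0.47] M [ 0.075 -0.09   0.019] w 39.1
shift [-0.001 -0.01   0.014] turn -1.136
```

>>> send_rows(series="-1 0 0 0 1;-1 0 0 0 2;-1 0 0 0 3;-1 0 0 0 4;-1 0 0 0 5;-1 0 0 0 6")

```text
time: 35.52
tool_pos: [551.8, 118.3, 46.0]
tcp_rot: [-0.509, 1.57, 0.009]
contact_force: [1.1, 0.8, -1.8]
grip_width: 39.2
```

Run:
```python
from h import *
to((552.0,118.55,46),65.5)
```

```text
t 35.52 pos [551.77 118.25  45.95] jaw 29.67 q6 -0.442 F [ 1.09  0.82 -1.84] M [-0.049 -0.195  0.066] w 39.2
shift [-0.002  0.005  0.012] turn -7.167
```

>>> send_rows(series="-1 0 0 0 1;-1 0 0 0 2;-1 0 0 0 3;-1 0 0 0 4;-1 0 0 0 5;-1 0 0 0 6")

```text
time: 36.28
tool_pos: [551.9, 118.2, 46.0]
tcp_rot: [-0.029, 1.57, -0.035]
contact_force: [1.6, -0.3, -1.5]
grip_width: 39.3
```

Run:
```python
from h import *
to((552.0,118.55,46),65.5)
```

```text
t 36.27 pos [551.92 118.2   45.97] jaw -0.34 q6 0.081 F [ 1.65 -0.32 -1.51] M [-0.099 -0.176  0.094] w 39.3
shift [-0.001  0.012  0.003] turn -13.168
```

>>> send_rows(series="-1 0 0 0 1;-1 0 0 0 2;-1 0 0 0 3;-1 0 0 0 4")

```text
time: 36.78
tool_pos: [552.1, 118.2, 45.9]
tcp_rot: [0.287, 1.57, -0.068]
contact_force: [2.3, -0.8, -2.3]
grip_width: 39.4
```

Run:
```python
from h import *
to((552.0,118.55,46),65.5)
```

```text
t 36.77 pos [552.07 118.17  45.93] jaw -20.33 q6 0.43 F [ 2.29 -0.77 -2.31] M [-0.084 -0.209  0.134] w 39.4
shift [-0.002  0.011 -0.006] turn -17.166
```

>>> send_rows(series="-1 0 0 0 1;-1 0 0 0 2;-1 0 0 0 3;-1 0 0 0 4")

```text
time: 37.28
tool_pos: [552.2, 118.1, 45.9]
tcp_rot: [0.617, 1.569, -0.087]
contact_force: [3.4, -0.3, -2.3]
grip_width: 39.2
```

Run:
```python
from h import *
to((552.0,118.55,46),65.5)
```

```text
t 37.27 pos [552.21 118.13  45.93] jaw -40.33 q6 0.779 F [ 3.36 -0.34 -2.28] M [-0.05  -0.276  0.265] w 39.2
shift [-0.002  0.006 -0.014] turn -21.165
```

>>> send_rows(series="-1 0 0 0 1;-1 0 0 0 1")

```text
time: 37.52
tool_pos: [552.2, 118.1, 45.9]
tcp_rot: [0.822, 1.569, 0.034]
contact_force: [3.6, -0.4, -4.1]
grip_width: 39.2
```

Run:
```python
from h import *
to((552.0,118.55,46),65.5)
```

```text
t 37.52 pos [552.24 118.14  45.91] jaw -45.15 q6 0.863 F [ 3.55 -0.36 -4.15] M [-0.099 -0.44  -0.132] w 39.2
shift [-0.003  0.004 -0.015] turn -22.131
```

>>> send_rows(series="-1 0 0 0 0.5;-1 0 0 0 1")

```text
time: 37.78
tool_pos: [552.2, 118.1, 45.9]
tcp_rot: [0.772, 1.569, -0.103]
contact_force: [3.5, -0.9, -3.7]
grip_width: 38.9
```

Run:
```python
from h import *
to((552.0,118.55,46),65.5)
```

```text
t 37.77 pos [552.2  118.09  45.93] jaw -50.12 q6 0.95 F [ 3.46 -0.89 -3.71] M [-0.086 -0.468  0.24 ] w 38.9
shift [-0.002  0.005 -0.016] turn -23.125
```

>>> send_rows(series="-1 0 0 0 0.5;-1 0 0 0 1")

```text
time: 38.02
tool_pos: [552.2, 118.1, 45.9]
tcp_rot: [0.805, 1.569, -0.157]
contact_force: [4.1, -1.5, -3.5]
grip_width: 39.4
```

Run:
```python
from h import *
to((552.0,118.55,46),65.5)
```

```text
t 38.02 pos [552.22 118.07  45.92] jaw -55.12 q6 1.037 F [ 4.1  -1.52 -3.52] M [-0.081 -0.474  0.263] w 39.4
shift [-0.003  0.003 -0.017] turn -24.123
```

>>> send_rows(series="-1 0 0 0 0.5;-1 0 0 0 1")

```text
time: 38.28
tool_pos: [552.3, 118.1, 45.9]
tcp_rot: [0.899, 1.569, -0.15]
contact_force: [4.1, -2.0, -4.3]
grip_width: 39.2
```

Run:
```python
from h import *
to((552.0,118.55,46),65.5)
```

```text
t 38.27 pos [552.26 118.06  45.89] jaw -60.12 q6 1.125 F [ 4.07 -1.96 -4.3 ] M [-0.087 -0.493  0.253] w 39.2
shift [-0.004  0.001 -0.018] turn -25.123
```

Run:
```python
from h import *
to((552.0,118.55,46),65.5)
p=capture("wrist"); save(p,"w21",(220,200,420,370),4)
q=capture("side"); save(q,"s21",(245,150,325,215),9)
```

```text
t 38.27 pos [552.26 118.06  45.89] jaw -60.12 q6 1.125 F [ 4.07 -1.96 -4.3 ] M [-0.087 -0.493  0.253] w 39.2
shift [-0.004  0.001 -0.018] turn -25.123
```

View pics/w21.png

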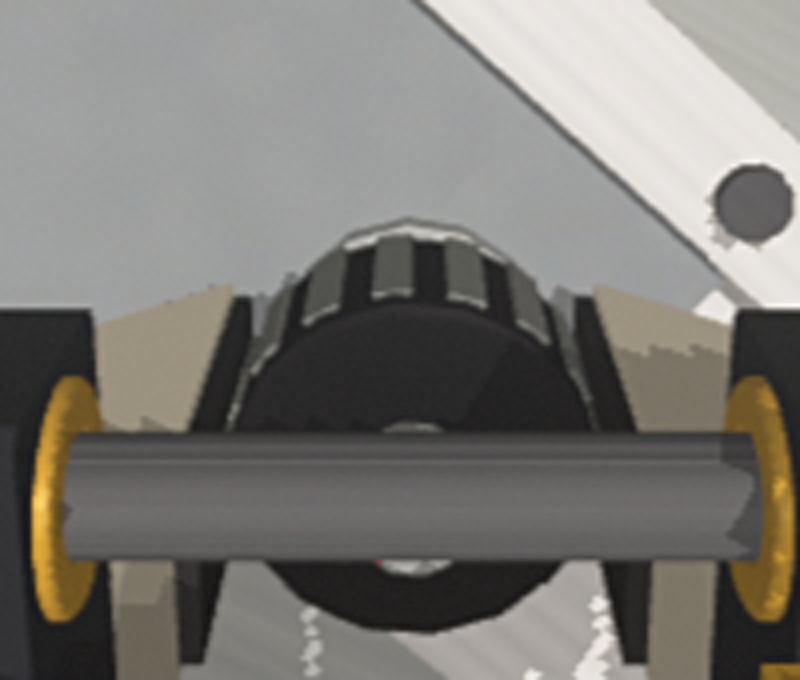

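View pics/s21.png

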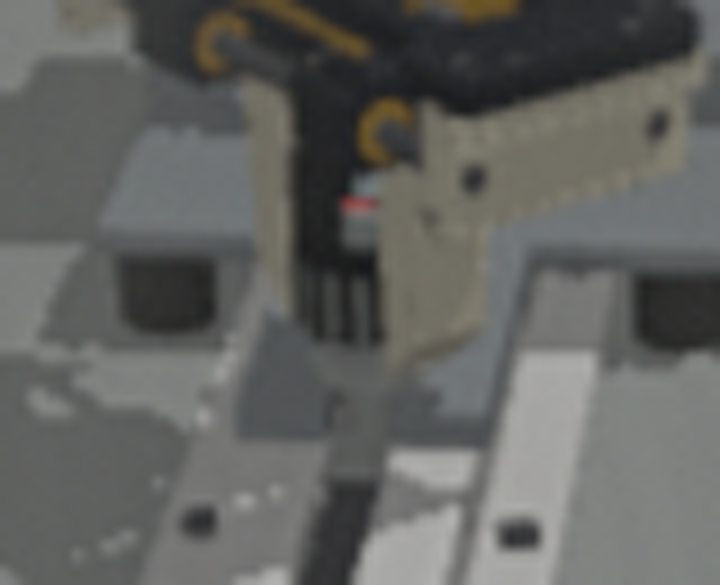

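>>> send_rows(series="-1 0 0 0 0.5;-1 0 0 0 1")

```text
time: 38.62
tool_pos: [552.2, 118.0, 45.9]
tcp_rot: [0.972, 1.569, -0.165]
contact_force: [5.1, -1.7, -5.7]
grip_width: 39.2
```

Run:
```python
from h import *
to((552.0,118.55,46),65.5)
p=capture("wrist"); save(p,"w22",(220,200,420,370),4)
for i in range(3):
  capture("top"); o=get_obs(); print(o["moment"].round(3))
```

```text
t 38.62 pos [552.24 118.04  45.91] jaw -65.11 q6 1.212 F [ 5.06 -1.67 -5.72] M [-0.182 -0.686  0.319] w 39.2
shift [-0.003 -0.    -0.019] turn -26.121
[-0.184 -0.632  0.115]
[-0.191 -0.702  0.112]
[-0.171 -0.704  0.065]
```

View pics/w22.png

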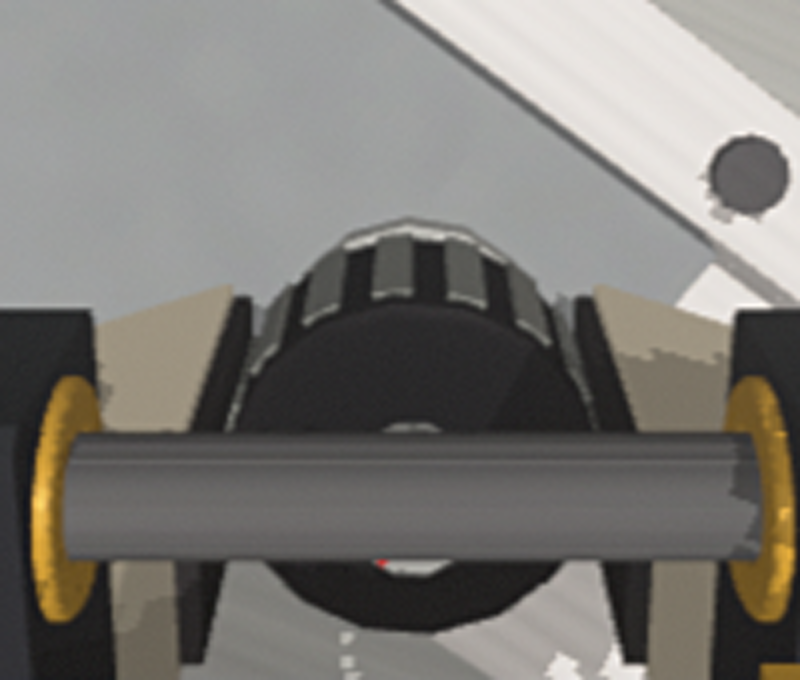

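>>> send_rows(series="1 0 0 0 0;1 0 0 0 0;1 0 0 0 0;1 0 0 0 0;1 0 0 0 0;1 0 0 0 0")

```text
time: 39.58
tool_pos: [551.5, 118.3, 46.0]
tcp_rot: [3.025, 1.571, 1.888]
contact_force: [-0.3, -0.0, 0.2]
grip_width: 90.8
```

>>> send_rows(series="1 -0.5 0 0 0;1 -1 0 0 0;1 -2 0 0 0;1 -3 0 0 0;1 -4 0 0 0;1 -4 0 0 0")

```text
time: 40.33
tool_pos: [553.2, 118.4, 169.7]
tcp_rot: [1.223, 1.564, 0.085]
contact_force: [-0.1, -0.9, -0.3]
grip_width: 92.0
```

Run:
```python
from h import *
to((552.0,118.55,46),65.5)
p=capture("wrist"); save(p,"w23",(220,150,420,300),4)
q=capture("side"); save(q,"s23",(245,150,325,215),9)
# head yaw by red line in wrist
a=p["pixels"].astype(int); red=np.clip(a[:,:,0]-np.maximum(a[:,:,1],a[:,:,2])-40,0,None)
u=proj(p,[[551.2,118.8,75]])[0].round().astype(int); print(u)
s=22; sub=red[u[1]-s:u[1]+s+1,u[0]-s:u[0]+s+1].astype(float); yy,xx=np.mgrid[-s:s+1,-s:s+1]
if sub.sum()>0:
    w=sub/sub.sum(); P=u+np.array([(w*xx).sum(),(w*yy).sum()])
    ev,V=np.linalg.eigh(np.cov(np.vstack([xx.ravel(),yy.ravel()]),aweights=sub.ravel())); v=V[:,1]
    A=onplane(p,P+5*v,76);B=onplane(p,P-5*v,76);e=A-B; print(P,ev,"yaw",np.degrees(np.arctan2(e[1],e[0])),"across=-12.1/167.9",onplane(p,P,76))
for r in place_of(p,"bolt_grip")[:2]+place_of(q,"bolt_grip")[:2]: print(r)
```

```text
t 40.33 pos [553.17 118.44 169.71] jaw -65.18 q6 1.213 F [-0.14 -0.93 -0.3 ] M [-0.05   0.132  0.067] w 92.0
shift [ 4.123 -0.061 -0.03 ] turn -26.135
[321 241]
[322.72191781 245.04277017] [ 0.75318267 17.41444256] yaw 159.4354485889218 across=-12.1/167.9 [549.16500089 116.07283194  76.        ]
{'point': [548.3, 116.3, 67.0], 'score': 0.98}
{'point': [553.5, 118.7, 65.5], 'score': 0.85}
{'point': [407.6, -250.6, 61.3], 'score': 0.83}
```

View pics/w23.png

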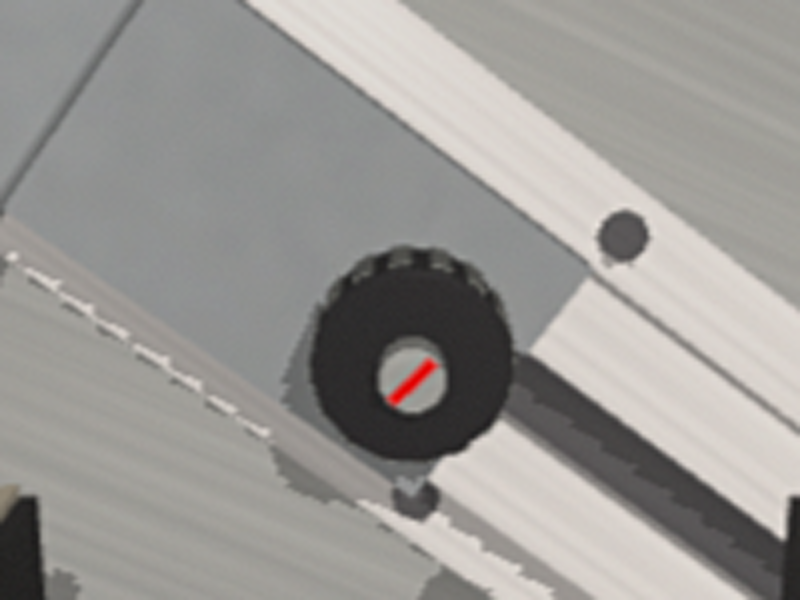

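View pics/s23.png

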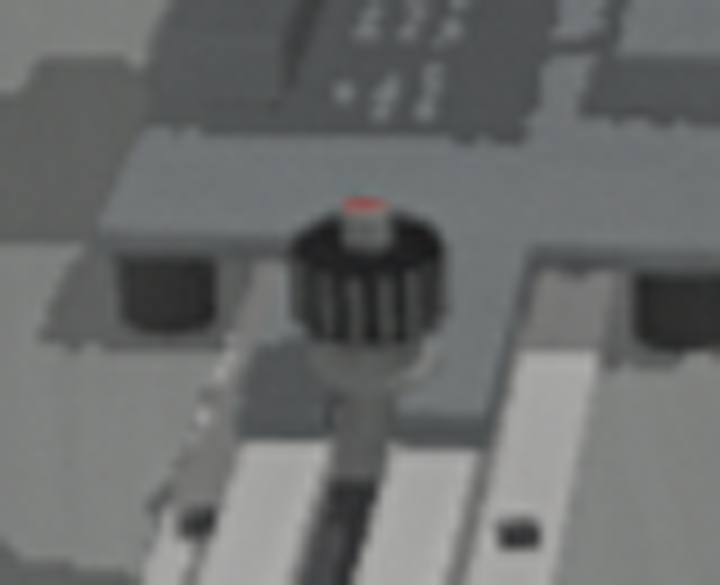

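Run:
```python
from h import *
d=np.array([.21005,.97769]); n=np.array([d[1],-d[0]]); m=np.array([523.27,-9.86])
for i in range(2):
  p=capture("wrist")
save(p,"w24",(220,150,420,300),4)
to((552.0,118.55,46),65.5)
print(np.array([proj(p,[list(m+132.8*d+.4*n)+[z]])[0] for z in (36,73,78)]), "home")
f=lambda x,y,z: onplane(p,(220+x/4,150+y/4),z)[:2]
for k,x,y,z in [("knobtop",412,362,73),("stud",412,379,78),("footcorner",588,278,36)]:
  v=f(x,y,z); print(k,v.round(1),"perp",round((v-m)@n,2),"along",round((v-m)@d,1))
```

```text
t 40.62 pos [550.93 118.22 165.05] jaw -65.18 q6 1.213 F [-0.8  -0.79  0.42] M [-0.023  0.216 -0.004] w 91.7
shift [3.968 0.044 0.008] turn -26.137
[[321.0804636  225.59709702]
 [320.82798066 237.0808155 ]
 [320.78842469 238.87994517]] home
knobtop [549.8 117.3] perp -0.75 along 129.9
stud [548.1 116.5] perp -2.23 along 128.8
footcorner [572.8  86.7] perp 28.16 along 104.8
```

View pics/w24.png

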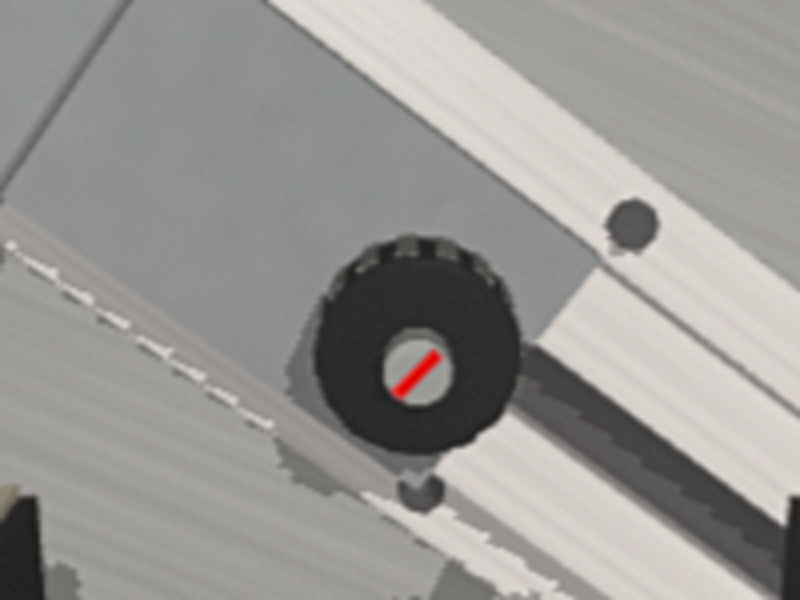

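Run:
```python
from h import *
d=np.array([.21005,.97769]); n=np.array([d[1],-d[0]]); m=np.array([523.27,-9.86])
p=capture("wrist"); to((552.0,118.55,46),65.5)
f=lambda x,y,z: onplane(p,(220+x/4,150+y/4),z)[:2]
L=[]
for k,x,y,z in [("knobtop",418,352,73),("stud",418,371,78),("stud75",418,371,75),("stud82",418,371,82),("footcorner",598,265,36),("footedge2",540,338,36)]:
  v=f(x,y,z); print(k,v.round(1),"perp",round((v-m)@n,2),"along",round((v-m)@d,1))
C=-p["R"].T@p["t"] if hasattr(p["R"],"T") else -np.array(p["R"]).T@np.array(p["t"]); print("cam",C)
t=capture("top"); save(t,"t24",(150,200,260,290),7)
```

```text
t 40.67 pos [551.03 118.26 165.09] jaw -65.18 q6 1.213 F [-0.79 -0.05 -0.14] M [-0.046  0.077 -0.024] w 91.9
shift [3.97  0.04  0.008] turn -26.137
knobtop [552.2 117.1] perp 1.57 along 130.2
stud [550.1 116.2] perp -0.24 along 128.8
stud75 [549.3 115.8] perp -0.94 along 128.3
stud82 [551.2 116.7] perp 0.68 along 129.6
footcorner [576.3  86.1] perp 31.71 along 104.9
footedge2 [556.8  90.1] perp 11.75 along 104.8
cam [614.58516518 147.34695851 322.54488385]
```

View pics/t24.png

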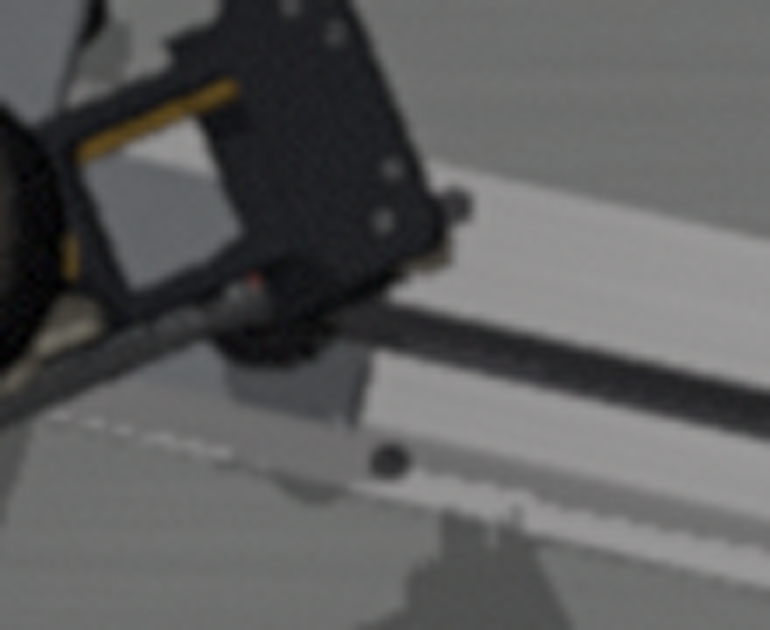

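>>> send_rows(series="1 -1.5 0 0 0;1 -2 -1.5 -0.7 0;1 -2 -3 -1.4 0;1 -2 -4.5 -2.1 0;1 -2 -4.5 -2.1 0;1 -2 -4.5 -2.1 0")

```text
time: 41.48
tool_pos: [403.4, 118.8, 226.3]
tcp_rot: [1.246, 1.569, 0.108]
contact_force: [0.6, -0.3, 0.3]
grip_width: 92.3
```

Run:
```python
from h import *
d=np.array([.21005,.97769]); n=np.array([d[1],-d[0]]); m=np.array([523.27,-9.86])
to((552.0,118.55,46),65.5)
t=capture("top"); save(t,"t25",(150,200,260,290),7)
q=capture("side"); save(q,"s25",(245,150,325,215),9)
a=t["pixels"].astype(int); red=np.clip(a[:,:,0]-np.maximum(a[:,:,1],a[:,:,2])-15,0,None)[225:262,175:215]
yy,xx=np.mgrid[225:262,175:215]; w=red/max(red.sum(),1); P=[(w*xx).sum(),(w*yy).sum()]; print(P,red.sum())
for z in(75,78,82):
  v=onplane(t,P,z)[:2]; print(z,v,"perp",(v-m)@n,"along",(v-m)@d)
```

```text
t 41.48 pos [403.37 118.84 226.3 ] jaw -65.18 q6 1.241 F [ 0.64 -0.33  0.28] M [-0.085  0.16  -0.019] w 92.3
shift [6.017 4.484 2.086] turn -26.136
[np.float64(185.07448789571694), np.float64(242.38361266294228)] 537
75 [550.24267711 120.99195167] perp -1.1145357669456857 along 133.59825545760563
78 [550.12318213 120.09180377] perp -1.0422887416138877 along 132.69308993411468
82 [549.9638555  118.89160656] perp -0.9459593745047989 along 131.48620256945998
```

View pics/t25.png

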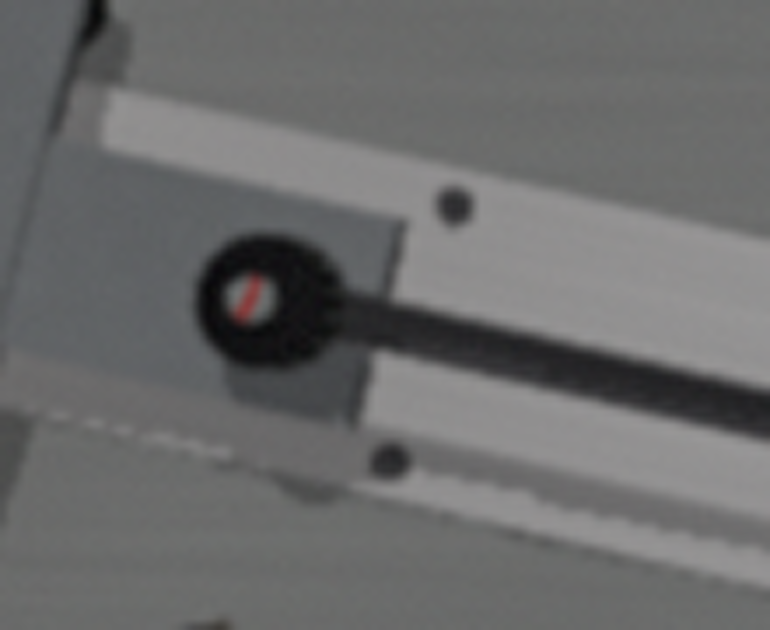

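```bash
python3 -c "
from h import *
print(close_job())"
```

```text
the job is handed in; nothing more can be done
None
```

The T-bolt with the black knob is in the slot at the end of the notch, its head across the slot and the knob turned hand-tight. I let go of it, moved the arm clear, and handed the job in at about 41.5 s.

**How it went**
- I lifted the bolt from the white block and lowered the head lengthwise into the slot. The floor was felt at about 5 N.
- I slid the bolt along until the stud touched the notch end, at about 6 N, and backed off about 1 mm.
- I then gripped the knob again, closer to its centre, and turned it clockwise. It took one more re-grip on the way.
- While turning, the torque on the tool rose from about 0.07 to 0.32 N m. I stopped there, inside the 0.2 to 0.5 N m band. Before-and-after pictures show the fingers did not slip on the knob.

**Last checks**
- **Angle:** the red line on the stud is about 8.5° past square, clockwise, which fits the head's stop at about 95° and is within the 15° limit.
- **Position:** the top camera puts the stud within about 1.5 mm of the notch end. The wrist camera read 1.6 to 4 mm short. The two disagree, but both are inside 5 mm.
- **Torque readings:** these were noisy. They stayed flat at about 0.25 N m for some 10° before rising again.
- **Clamp force:** I could not measure it directly. I judged it from the torque as roughly 20 to 30 N.
- **Forces felt:** the tool's force readings stayed under about 8 N in every check.
- **Bystanders:** I touched none of them, and did not check their positions separately at the end.

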